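# Stand the flask in its holder and screw its top to the pouring position

### The arm

A 6-joint arm with a two-finger parallel gripper is mounted at the origin on a cart in front of the work surface, level with it; the furniture and walls round the work are solid. World frame = base frame: x ahead of the robot, y to its left, z up, the work surface at z = 0. Lengths are in m, angles in degrees, forces in N, time in s.
With the tool pointing down it reaches from about 0.35 to 0.875 m from the base axis. Payload 4.2 kg.
Tool frame: the origin (TCP) lies at the very end of the fingers, on their centre line; the grasp point (between the pads) lies 19 mm behind it; z points along the fingers, x is the direction in which the jaws open and shut, and the axes are right-handed (so a half turn about z gives the same grasp; the last joint's range is limited). The gripper opens to 87 mm and grips with 3 to 60 N. Pads are 19 mm wide; open, the fingers measure 117 mm over their backs; the gripper's body (75 mm by 190 mm) begins 51 mm behind the grasp point.
Start: joints at [86.035, 22.042, 0.453, 0, -68.411, -14.817], TCP at [0.201, 0.592, 0.223] pointing down, gripper open.
Joint ranges: [-179.83, 179.83], [-69.29, 118.12], [-61.27, 80.66], [-181.25, 117.63], [-171.15, -9.14], [-177.46, 177.46]. Speed limits (degrees/s): [159.86, 159.86, 180, 180, 180, 180].

### API

Orientations are given as a 3x3 rotation matrix whose columns are the frame's x, y, z axes.
In Python, from station import r gives the robot as it stands.
- The arm moves only by the tool move_arm, never from a script. Its argument "series" is a list that holds one entry, the list of rows, each a list of 7 numbers: the shift along the tool's x, y, z in cm, then the turn, a rotation vector about the tool's x, y, z in degrees, then the opening, from -1 (shut) to 1 (fully open). In form: [[[dx, dy, dz, wx, wy, wz, fingers], ...]]. A call has 1 to 12 rows; each row shifts and turns the commanded pose from where the row before left it, along the tool's axes as they then stand; what a row does not reach is not made up. A row lasts 1/8 s, in which the tool goes at most 62.5 mm and 10.7 degrees, less where a joint would pass 70% of its speed; a pose out of reach is approached as far as the arm can. A call is refused whole if a number of a shift passes 6.25 or a number of a turn 10.7, either way. A call with a gripper value outside its range is refused whole. The fingers move at their own pace and stop on an object; the grip force is fixed at half the most. Time passes only in rows, so rows that do not move let the fingers close. It gives the time, the measured TCP pose, the force and the opening at its end, in the units of the state.
- r.sense(): the state, without advancing time (a new reading comes with each control period).
- r.capture(name): name is "scene" or "top" or "wrist"; returns a dict with "color" (384x512x3 uint8, blue, green, red), "fx", "fy", "cx", "cy" (pixels), "rvec" (rotation vector, rad) and "tvec" (3), from world to camera coordinates, as OpenCV has them; the wrist camera has in their place "tool_from_camera" (4x4, takes a point from camera to tool coordinates, whose origin is the TCP and whose axes are the tool frame's). Camera axes: x right, y down, z forward; pixel columns grow to the right and rows downward; lengths in m; the calibration is good to about 2 mm. The wrist camera is an equidistant fisheye: a pixel r from the principal point sees the ray r / f radians off the axis. A picture is of the moment at which its call begins: read the wrist's pose just before it. There is no depth.
- r.finish_job(): hands the job in, once; it reports no verdict.
The state is a dict: "time_s": time; "joints": joint angles; "joint_velocities": joint speeds; "effort": joint torques, N m; "tcp_pos": TCP position; "ee_rot": TCP orientation; "wrist_force": force on the tool from outside, world axes, zero at the start; "moment": the same for the moment, N m; "gripper_width": opening from 0.0 (shut) to 1.0 (fully open).
Only numpy, scipy, OpenCV 4.12 (cv2) and the standard library are available. Lean on these libraries where they do the work, as an engineer would, in place of code of your own. Each camera call takes 0.05 s, during which the arm holds its last target.

### The job

Get the insulated flask ready to pour: lower it gently into the wooden holder, fully down with its handle in the slot so that it cannot turn. Then screw the top clockwise until its pour lip stands exactly over the spout of the flask (there is no stop there, it will turn too far if you let it), and let go, leaving the glasses and the lemon where they are.

Things in the scene. Friction and masses are not known exactly. Their poses are not given: they have to be found in the camera images.
- flask: Upright loose steel flask, 0.45 to 0.8 kg, 76 mm across (foot tapering to 68 mm over the lowest 8 mm), 122 mm high below its screw top. Origin: centre of underside, z up. Black bar handle on its +x side, 12 mm thick, out to 72 mm from the axis, lower arm 10 to 22 mm above the underside; spout on its -x side. Can be lifted by the grip of the top, hanging level without turning. Loose on the table it turns with the top.
- spout_tip (a point): tip of the flask's fixed beak-shaped spout, 48 mm from the axis on the flask's -x side, 117 mm above its underside.
- lid (a joint): Angle of the screw top on the flask, rad: 0 when its pour lip is exactly over the spout, positive when unscrewed (anticlockwise seen from above); clockwise lowers the value and sinks the top by 0.955 mm per rad. Starts between 1.3 and 3.4; hard limits only at -1.0 and 4.0; 0.2 N m of friction all the way; stays where it is left and never comes off.
- lid_grip (a point): Grasp point on the axis of the top's round black ribbed grip, 161 mm above the flask's underside at joint 0. The grip is 52 mm across, 36 mm high (23 mm below this point to 13 mm above); under it is a collar 66 mm across, 14 mm high, so fingertips must stay less than 23 mm below this point. Its -x axis points to the pour lip, z up.
- lid_lip (a point): outer end of the pour lip, a 14 mm wide black tongue with a small steel inlay that sticks out of the collar of the screw top to 48 mm from the axis.
- holder: Wooden holder fixed to the table: round base 124 mm across, 5 mm thick, whose top is the floor for the flask; on it a round wall, 81 mm across inside, 7 mm thick, top 34 mm above the table, with one slot 17 mm wide down to the floor on its +x side. Origin: centre of underside, z up. The flask fits only with its handle (+x) in the slot; seated, its origin is 5 mm above the holder's.
- holder_slot (a point): centre of the slot in the holder's wall, 44 mm from the centre, at the height of the wall's top.
- tumbler_near: bystander: glass tumbler, 70 mm across, 82 mm high, standing nearer to the robot; origin at its underside.
- lemon: bystander: lemon, 71 x 53 x 54 mm, lying nearer to the robot; origin at its underside.
- tumbler_small: bystander: small glass tumbler, 48 mm across, 60 mm high, standing between the other tumbler and the lemon; origin at its underside.
Mind the look-alikes: they are no part of the job. Of the things that look like the holder, the larger one is meant.

How it is judged (in metres and radians):
On the way, in this order (a step that is already met when the one before it is completed fails the run):
1. the flask stands fully down in the holder, handle in the slot (z of flask in the frame of holder below 0.009 m and horizontal distance between flask and holder below 0.006 m and angle between flask's own z axis and vertical below 0.06 rad), for 0.2 s.
2. the top of the seated flask is screwed to the pouring position (all of step 1 and value of joint lid between -0.12 and 0.12 rad), for 0.2 s.
At the end, for the whole second after the job is handed in: The flask stands upright (within 0.06 rad) in the holder, its underside less than 4 mm above the holder's floor and within 6 mm of its centre, which needs the handle in the slot; the pour lip is over the spout within 0.12 rad (7 degrees); the flask is released and at rest (all of step 2 and linear speed of flask below 0.02 m/s and contact force between flask and the fingers below 0.1 N and contact force between flask and the arm below 0.1 N); the robot touches nothing.
It fails at once if the flask is dropped into the holder instead of lowered (faster than 0.4 m/s inside its wall) (z of flask in the frame of holder below 0.04 m and horizontal distance between flask and holder below 0.03 m and linear speed of flask above 0.4 m/s).
It fails at once if the flask is tipped over (angle between flask's own z axis and vertical above 0.7 rad).
It fails at once if the tumbler is pushed away (over 30 mm) (distance of tumbler_near from where it was at the start of the episode above 0.03 m).
It fails at once if the lemon is pushed away (over 30 mm) (distance of lemon from where it was at the start of the episode above 0.03 m).
It fails at once if the small tumbler is pushed away (over 30 mm) (distance of tumbler_small from where it was at the start of the episode above 0.03 m).
It also fails if it takes over 61 s, if anything falls off the work surface, if the arm or the gripper's body presses on something with over 40 N, if the wrist force passes 120 N, or if a joint passes its speed limit or range.

## Working session

There is one attempt and no reset: what is moved stays moved. The work goes in short steps, Python scripts to look and compute and a tool call to move; the robot and the scene stay as the last step left them, time stands still between calls to the robot, and variables do not carry over. Pictures are saved under pics/ and viewed, and the job is handed in when it is done.

Besides the shell and the picture viewer there is one more tool, called in YAML: its name, and indented under it one key for each argument. move_arm: Moves the arm, as the interface text tells. Its arguments: {"type":"object","properties":{"series":{"type":"array","items":{"type":"array","items":{"type":"array","items":{"type":"number"}}}}},"required":["series"]}

```bash
ls; mkdir -p pics; python3 - <<'E'
from station import r
import cv2
s=r.sense(); print(s)
for n in ["scene","top","wrist"]:
    c=r.capture(n); cv2.imwrite(f"pics/{n}0.png",c["color"]); print(n,{k:v for k,v in c.items() if k!="color"})
E
```

```text
pics
{'time_s': 0.0, 'joints': array([ 8.60338835e+01,  2.20921749e+01,  3.78960970e-01, -2.84315444e-02,
       -6.84133194e+01, -1.48164671e+01]), 'joint_velocities': array([-0.10811026, -0.06773991, -0.03016663,  0.02430873, -0.01305967,
       -0.12493508]), 'effort': array([-4.88849237e-04, -3.90664744e+01,  1.87398130e+01,  4.21957210e+00,
        1.08404263e-02, -2.12801310e-04]), 'tcp_pos': array([0.20102676, 0.59113499, 0.22144059]), 'ee_rot': array([[-3.22150553e-01, -9.46688252e-01, -6.13060736e-04],
       [-9.46685769e-01,  3.22151114e-01, -2.17117514e-03],
       [ 2.25292420e-03, -1.19069398e-04, -9.99997455e-01]]), 'wrist_force': array([-0.18165914,  0.41731718,  0.41027396]), 'moment': array([ 0.073669  ,  0.00392929, -0.04520198]), 'gripper_width': 1.0004367509528787}
scene {'fx': 398.4692142854486, 'fy': 398.4692142854486, 'cx': 251.3168753641381, 'cy': 187.89700718133435, 'rvec': array([ 2.03887053, -1.13114064,  0.5335119 ]), 'tvec': array([-0.20575615,  0.37887128,  0.58033546])}
top {'fx': 382.199519064831, 'fy': 382.199519064831, 'cx': 260.67315697186655, 'cy': 191.20727883346976, 'rvec': array([ 2.12205987, -2.1445263 ,  0.16557195]), 'tvec': array([0.09565356, 0.5107061 , 0.89377005])}
wrist {'fx': 297.3186396354542, 'fy': 297.3186396354542, 'cx': 254.21536409777843, 'cy': 186.6867781955698, 'tool_from_camera': array([[ 9.99997114e-01,  2.37896702e-03, -3.35010842e-04,
        -3.90922030e-04],
       [-2.17925843e-03,  9.56931268e-01,  2.90306387e-01,
        -7.93725896e-02],
       [ 1.01121167e-03, -2.90304819e-01,  9.56933691e-01,
        -1.63111240e-01],
       [ 0.00000000e+00,  0.00000000e+00,  0.00000000e+00,
         1.00000000e+00]])}
```

View pics/scene0.png

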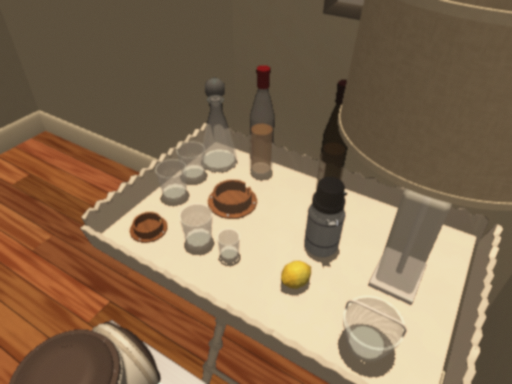

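View pics/top0.png

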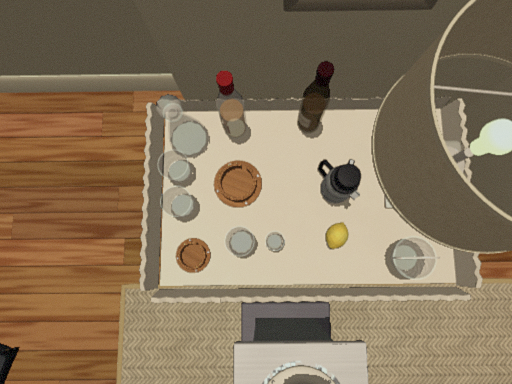

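View pics/wrist0.png

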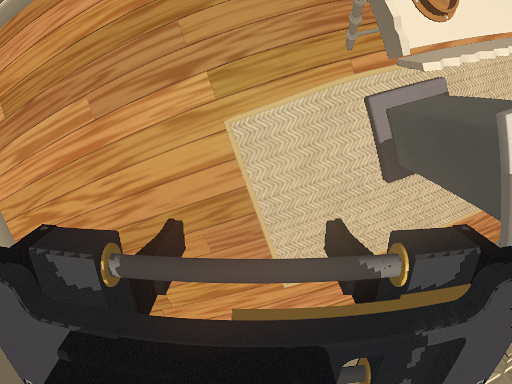

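Top view: the large holder is at (238,184), with a small look-alike at (193,255). The flask with its black top is at (343,182), with bottles at (230,105) and (315,100) as other upright vessels. The tumblers are at (240,242) and (275,242), the lemon at (338,236), and a lampshade on the right. I'll take close crops next.

```bash
cat > h.py <<'E'
import numpy as np, cv2
def cam(c):
    R,_=cv2.Rodrigues(np.array(c["rvec"])); t=np.array(c["tvec"]); return R,t,-R.T@t
def ray(c,u,v):
    R,t,o=cam(c); d=R.T@np.array([(u-c["cx"])/c["fx"],(v-c["cy"])/c["fy"],1.]); return o,d/np.linalg.norm(d)
def onz(c,u,v,z):
    o,d=ray(c,u,v); return o+d*(z-o[2])/d[2]
def proj(c,p):
    R,t,o=cam(c); q=R@np.array(p)+t; return np.array([c["fx"]*q[0]/q[2]+c["cx"],c["fy"]*q[1]/q[2]+c["cy"]])
def tri(c1,p1,c2,p2):
    o1,d1=ray(c1,*p1);o2,d2=ray(c2,*p2)
    s=np.linalg.lstsq(np.c_[d1,-d2],o2-o1,rcond=None)[0]; a=o1+s[0]*d1;b=o2+s[1]*d2
    return (a+b)/2,np.linalg.norm(a-b)
def crop(img,x0,y0,x1,y1,k,fn):
    cv2.imwrite(fn,cv2.resize(img[y0:y1,x0:x1],None,fx=k,fy=k,interpolation=cv2.INTER_CUBIC))
E
python3 - <<'E'
from h import *
t=cv2.imread("pics/top0.png");s=cv2.imread("pics/scene0.png")
a=cv2.resize(t[145:215,205:275],None,fx=5.5,fy=5.5,interpolation=2);b=cv2.resize(t[145:215,305:375],None,fx=5.5,fy=5.5,interpolation=2)
cv2.imwrite("pics/topcrop.png",np.hstack([a,b]))
a=cv2.resize(s[165:265,195:275],None,fx=5,fy=5,interpolation=2);b=cv2.resize(s[165:265,285:365],None,fx=5,fy=5,interpolation=2)
cv2.imwrite("pics/scrop.png",np.hstack([a,b]))
from station import r
for n in("top","scene"): print(n,cam(r.capture(n))[2])
E
```

```text
top [0.36036512 0.08407045 0.96533122]
scene [-0.06285559 -0.27544864  0.66546639]
```

View pics/topcrop.png

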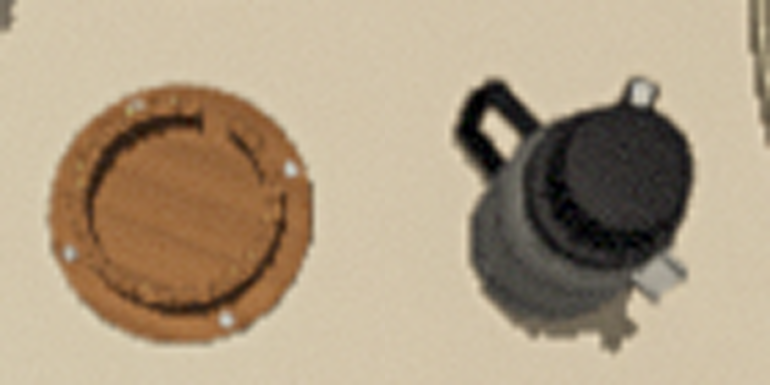

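View pics/scrop.png

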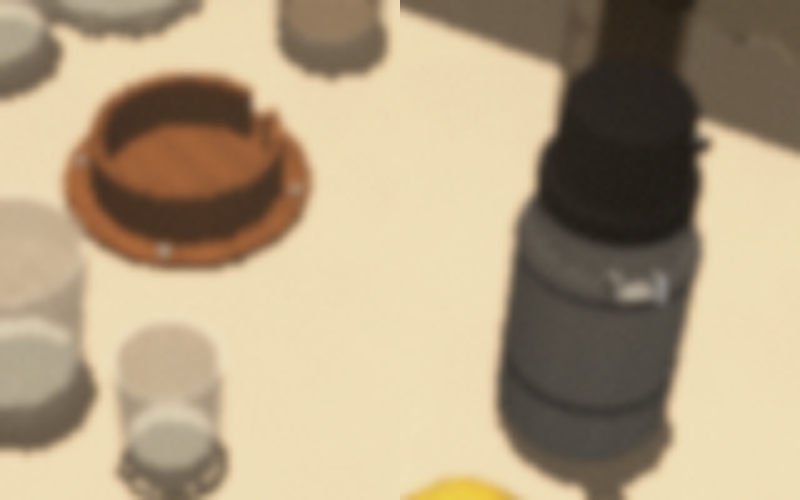

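```bash
python3 - <<'E'
from h import *
from station import r
T=r.capture("top");S=r.capture("scene")
def hold(c,x0,y0,x1,y1):
    im=c["color"]; hsv=cv2.cvtColor(im,cv2.COLOR_BGR2HSV)
    m=((hsv[...,1]>110)&(hsv[...,0]<20)).astype(np.uint8); k=np.zeros_like(m);k[y0:y1,x0:x1]=m[y0:y1,x0:x1]
    cs,_=cv2.findContours(k,0,1); q=max(cs,key=cv2.contourArea); return q
q=hold(T,205,150,275,215)[:,0,:]
P=np.array([onz(T,u,v,0.003) for u,v in cv2.convexHull(q)[:,0,:]])[:,:2]
A=np.c_[2*P,np.ones(len(P))];s=np.linalg.lstsq(A,(P**2).sum(1),rcond=None)[0]
H=s[:2];print("holder",H,"rad",np.sqrt(s[2]+H@H))
for p in [(244.5,167.7)]:
    w=onz(T,*p,0.034)[:2]; print("slot",w,np.linalg.norm(w-H),np.degrees(np.arctan2(*(w-H)[::-1])))
g=onz(T,349.5,175.5,0.176);print("grip top",g)
# scene grip top
print("tri griptop",tri(T,(349.5,175.5),S,(285+(628-400)/5,165+100/5)))
sp=onz(T,356.5,196.8,0.117);lp=onz(T,351.9,161.4,0.135);hd=onz(T,324.1-1,165-2,0.1)
for n,p in(("spout",sp),("lip",lp),("handle",hd)):
    d=(p-g)[:2];print(n,p,np.linalg.norm(d),np.degrees(np.arctan2(d[1],d[0])))
for n,p in(("tumbler",(240,244)),("small",(275,244)),("lemon",(338,236))): print(n,onz(T,*p,0.0 if n!="lemon" else .027))
for p in [(243,195),(500,215),(380,150),(430,245),(440,20)]: print(onz(T,*p,0.4)) 
crop(S["color"],330,0,512,150,4.3,"pics/lamp.png")
E
```

```text
holder [0.53932639 0.14972568] rad 0.060419056622538624
slot [0.57287832 0.13009432] 0.038873155057021505 -30.33207074339438
grip top [ 0.52109073 -0.09774494  0.176     ]
tri griptop (array([ 0.52119161, -0.09780129,  0.17490878]), np.float64(0.0004396163428346461))
spout [ 0.48428983 -0.12467408  0.117     ] 0.04560136623648591 -143.80512112219026
lip [ 0.56137504 -0.11403505  0.135     ] 0.043453347029040044 -22.0173533312687
handle [ 0.56683391 -0.05554753  0.1       ] 0.062233911838964526 42.69108254330397
tumbler [0.38519421 0.14363494 0.        ]
small [0.38431258 0.05602474 0.        ]
lemon [ 0.40141447 -0.09697567  0.027     ]
[0.44755271 0.1143799  0.4       ]
[ 0.41346053 -0.26503529  0.4       ]
[ 0.51451314 -0.09434429  0.4       ]
[ 0.37066699 -0.158527    0.4       ]
[ 0.72919724 -0.2037249   0.4       ]
```

View pics/lamp.png

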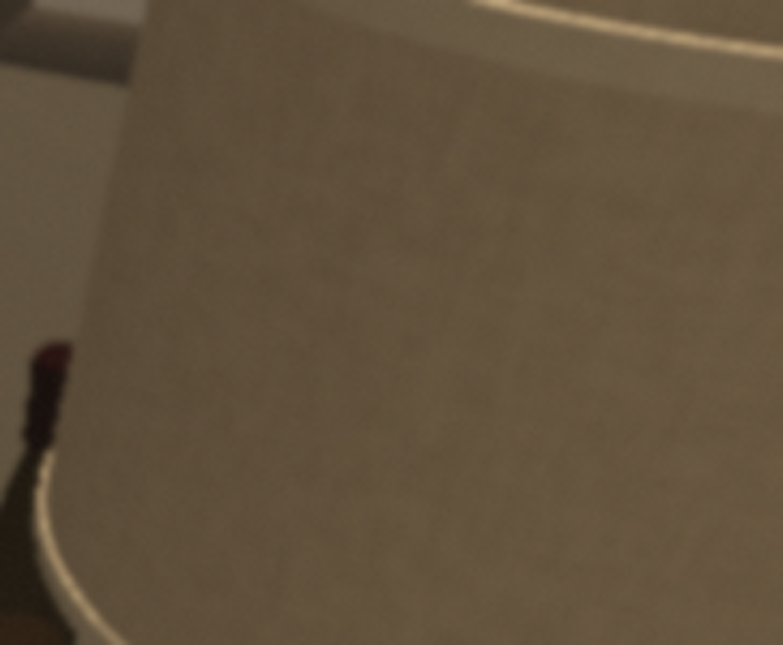

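```bash
python3 - <<'E'
from h import *
t=cv2.imread("pics/top0.png");s=cv2.imread("pics/scene0.png")
a=cv2.resize(t[0:260,360:512],(380,560),interpolation=2);b=cv2.resize(s[180:310,360:460],(400,560),interpolation=2)
cv2.imwrite("pics/l2.png",np.hstack([a,b]))
E
```

```text
(no output)
```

View pics/l2.png

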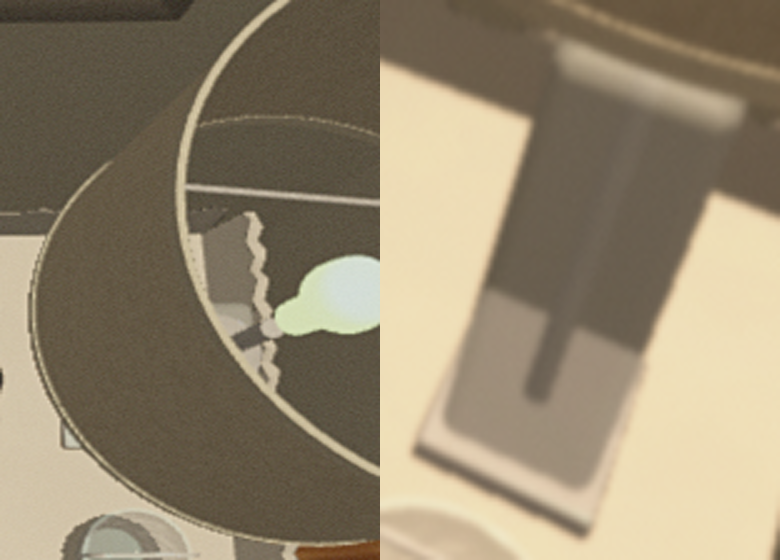

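```bash
python3 - <<'E'
from h import *
from station import r
T=r.capture("top");S=r.capture("scene")
b=onz(S,399.5,271.7,0.02);print("stem",b)
pts=[(372,139),(400,78),(390,193),(416,222),(448,243),(480,252)]
for z in(0.3,0.35,0.4,.45,.5,.55):
    P=np.array([onz(T,*p,z)[:2] for p in pts]);A=np.c_[2*P,np.ones(len(P))];s=np.linalg.lstsq(A,(P**2).sum(1),rcond=None)[0]
    R=np.sqrt(s[2]+s[:2]@s[:2]); q=np.array([proj(S,[s[0]+R*np.cos(a),s[1]+R*np.sin(a),z]) for a in np.arange(0,6.28,.05)])
    i=q[:,0].argmin();print(z,s[:2],R,q[i],"ymax",q[:,1].max())
E
```

```text
stem [ 0.52541721 -0.26777438  0.02      ]
0.3 [ 0.54892449 -0.3045635 ] 0.18788760195437268 [349.39107878 146.5220448 ] ymax 251.28501239662967
0.35 [ 0.53475415 -0.27535745] 0.17376774741524084 [342.76709254 119.24702004] ymax 210.97369628672115
0.4 [ 0.52058381 -0.2461514 ] 0.15964789287610984 [335.42354757  89.00912953] ymax 167.17151020042107
0.45 [ 0.50641347 -0.21694534] 0.14552803833697836 [327.20586749  57.34640579] ymax 119.40447923409845
0.5 [ 0.49224314 -0.18773929] 0.13140818379784755 [317.93386866  19.07566819] ymax 67.10875533295732
0.55 [ 0.4780728  -0.15853324] 0.11728832925871434 [307.46801032 -24.12279691] ymax 9.608255538692816
```

```bash
python3 - <<'E'
from h import *
from station import r
T=r.capture("top");S=r.capture("scene")
for n,a,b in(("red bottle top",(225,79),(263,69)),("dark bottle top",(325,70),(342,86)),("decanter top",(169,107),(215,83)),("glass1 top",(172,165),(192,145)),("glass2 top",(176,202),(171,163))): print(n,*tri(T,a,S,b))
for n,p in(("red base",(236,131)),("dark base",(309,126)),("dec base",(190,138)),("g1",(180,170)),("g2",(182,206))): print(n,onz(T,*p,0.0))
crop(T["color"],145,60,335,220,4,"pics/t3.png")
crop(S["color"],140,55,370,215,3.4,"pics/s3.png")
E
```

```text
red bottle top [0.6863732  0.15401375 0.28852135] 0.000532183995835865
dark bottle top [ 0.6991606  -0.03272689  0.29135839] 0.0045786414152581625
decanter top [0.65391816 0.26986294 0.23760702] 0.003359165014928194
glass1 top [0.56945165 0.29251828 0.09819187] 0.008728911658490043
glass2 top [0.48044877 0.2817238  0.10217917] 0.004314696446729079
red base [0.67965723 0.15382869 0.        ]
dark base [ 0.69091668 -0.03826498  0.        ]
dec base [6.62075829e-01 2.74555812e-01 1.11022302e-16]
g1 [0.57650582 0.29874779 0.        ]
g2 [0.48261963 0.2913617  0.        ]
```

View pics/t3.png

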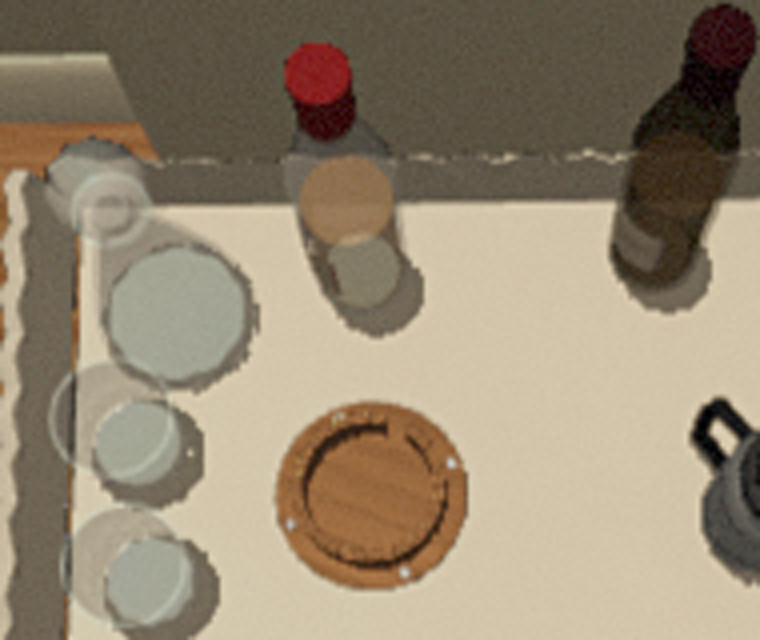

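View pics/s3.png

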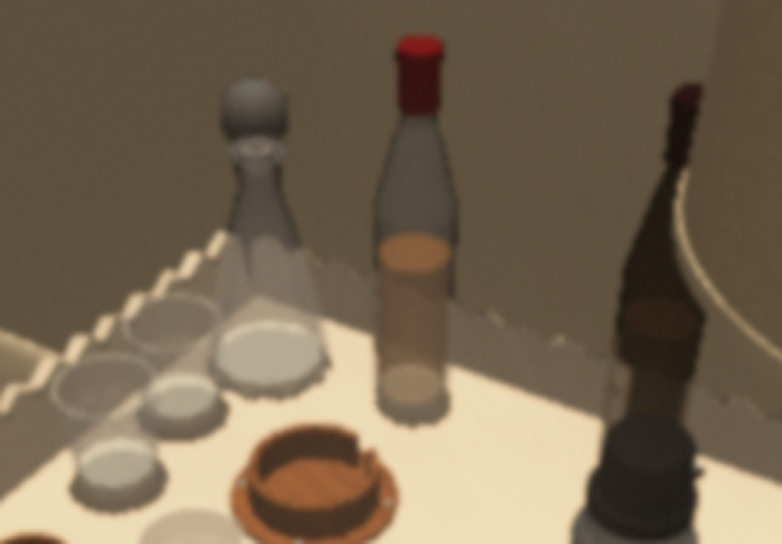

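move_arm:
  series:
    - [[3.2, -3.4, -0.9, 0, 0, 0, 1], [3.2, -3.4, -0.9, 0, 0, 0, 1], [3.2, -3.4, -0.9, 0, 0, 0, 1], [3.2, -3.4, -0.9, 0, 0, 0, 1], [3.2, -3.4, -0.9, 0, 0, 0, 1], [3.2, -3.4, -0.9, 0, 0, 0, 1], [3.2, -3.4, -0.9, 0, 0, 0, 1], [3.2, -3.4, -0.9, 0, 0, 0, 1], [3.2, -3.4, -0.9, 0, 0, 0, 1], [3.2, -3.4, -0.9, 0, 0, 0, 1], [3.2, -3.4, -0.9, 0, 0, 0, 1], [0, 0, 0, 0, 0, 0, 1]]

```text
time_s: 2.05
tcp_pos: [0.443, 0.136, 0.3224]
ee_rot: [[-0.326, -0.945, 0.002], [-0.945, 0.326, 0.001], [-0.001, -0.001, -1.0]]
wrist_force: [-1.3, 0.2, -1.1]
gripper_width: 0.997
```

```bash
cat >> h.py <<'E'
def wray(c,s,u,v):
    M=np.array(c["tool_from_camera"]); x=(u-c["cx"])/c["fx"];y=(v-c["cy"])/c["fy"];th=np.hypot(x,y)
    d=np.array([x/th*np.sin(th),y/th*np.sin(th),np.cos(th)]) if th>0 else np.array([0,0,1.])
    R=np.array(s["ee_rot"]);p=np.array(s["tcp_pos"])
    return p+R@M[:3,3], R@(M[:3,:3]@d)
def wonz(c,s,u,v,z):
    o,d=wray(c,s,u,v); return o+d*(z-o[2])/d[2]
def st(s):
    R=np.array(s["ee_rot"]);print("t%.2f"%s["time_s"],"tcp",np.round(s["tcp_pos"],4),"J",np.round(s["joints"],1),"head %.1f"%np.degrees(np.arctan2(R[1,0],R[0,0])),"z",np.round(R[:,2],3),"F",np.round(s["wrist_force"],1),"M",np.round(s["moment"],2),"g %.3f"%s["gripper_width"])
def delta(s,p,R=None):
    Rc=np.array(s["ee_rot"]);print("shift cm",np.round(Rc.T@(np.array(p)-s["tcp_pos"])*100,2))
    if R is not None: print("rotvec deg",np.round(np.degrees(cv2.Rodrigues(Rc.T@R)[0].ravel()),1))
E
python3 - <<'E'
from h import *
from station import r
s=r.sense();st(s);c=r.capture("wrist");cv2.imwrite("pics/w1.png",c["color"])
E
```

```text
t2.05 tcp [0.443  0.136  0.3224] J [ 37.2   2.4 -10.8   0.  -76.7  33.7] head -109.0 z [ 0.002  0.001 -1.   ] F [-1.3  0.2 -1.1] M [-0.06  0.01 -0.03] g 0.997
```

View pics/w1.png

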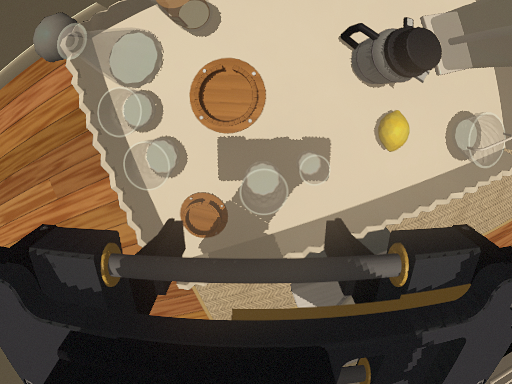

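```bash
python3 - <<'E'
from h import *
i=cv2.imread("pics/w1.png")
a=cv2.resize(i[50:140,183:273],(400,400),interpolation=2);b=cv2.resize(i[10:95,335:455],(400*120//85,400),interpolation=2)
cv2.imwrite("pics/w1c.png",np.hstack([a,b[:,:400]]));cv2.imwrite("pics/w1d.png",b)
E
```

```text
(no output)
```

View pics/w1c.png

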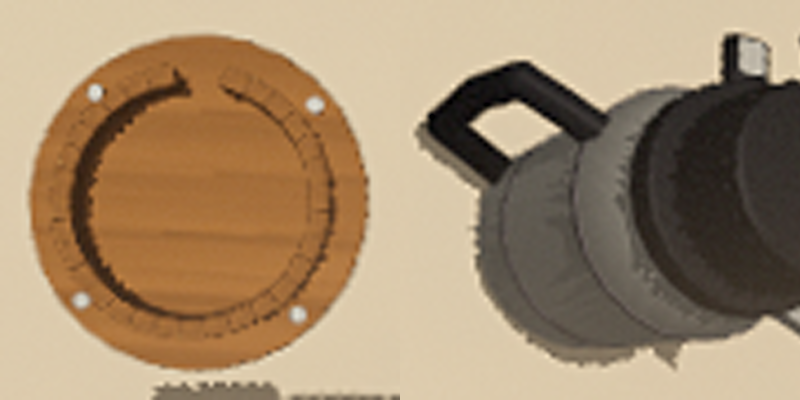

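View pics/w1d.png

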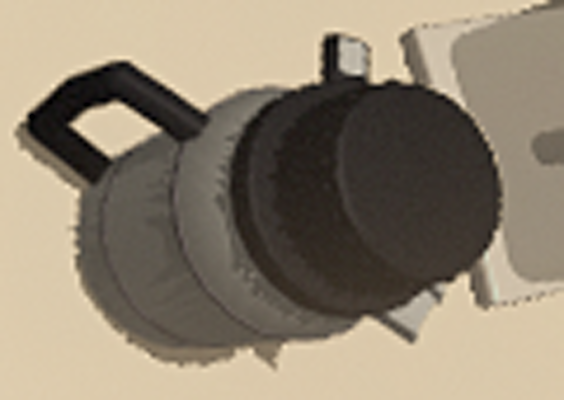

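```bash
python3 - <<'E'
from h import *
from station import r
s=r.sense();c=r.capture("wrist");k=90/400
f=lambda x,y:(183+x*k-.0,50+y*k)
g=85/400
e=lambda x,y:(335+x*g,10+y*g)
hsv=cv2.cvtColor(c["color"],cv2.COLOR_BGR2HSV);m=((hsv[...,1]>110)&(hsv[...,0]<20)).astype(np.uint8);z=np.zeros_like(m);z[50:136,183:273]=m[50:136,183:273]
q=max(cv2.findContours(z,0,1)[0],key=cv2.contourArea)
P=np.array([wonz(c,s,u,v,.003)[:2] for u,v in cv2.convexHull(q)[:,0]]);A=np.c_[2*P,np.ones(len(P))];w=np.linalg.lstsq(A,(P**2).sum(1),rcond=None)[0];H=w[:2];print("holder",H,np.sqrt(w[2]+H@H))
ang=lambda d:np.degrees(np.arctan2(d[1],d[0]))
for p in [(95,92),(315,104),(81,300),(298,314)]:
    d=wonz(c,s,*f(*p),.006)[:2]-H;print("screw",np.linalg.norm(d),ang(d))
for p in [(188,94),(222,92),(205,93)]:
    d=wonz(c,s,*f(*p),.034)[:2]-H;print("slot",np.linalg.norm(d),ang(d))
gt=wonz(c,s,*e(420,180),.176);print("griptop",gt)
sp=wonz(c,s,*e(425,318),.117);lp=wonz(c,s,*e(347,34),.135)
for n,p in(("spout",sp),("lip",lp)):
    d=(p-gt)[:2];print(n,p,np.linalg.norm(d),ang(d))
# handle: outer corners at lower height
for n,p,z in(("hand upper outer",(120,68),.105),("hand lower outer",(32,122),.016)):
    d=(wonz(c,s,*e(*p),z)-gt)[:2];print(n,np.linalg.norm(d),ang(d))
E
```

```text
holder [0.53969039 0.15027174] 0.06136160766040571
screw 0.05348828614085293 23.984226173885684
screw 0.053851010013364835 -70.89831324341407
screw 0.05639101892213378 112.0420995101052
screw 0.056427784027673865 -158.74159304311533
slot 0.03466023475374644 -18.786089879323818
slot 0.036909601630604694 -36.85433828881079
slot 0.03533316174327813 -28.1189857839639
griptop [ 0.52245774 -0.09409409  0.176     ]
spout [ 0.48378895 -0.12187598  0.117     ] 0.04761417429132671 -144.30435311949967
lip [ 0.5670709  -0.11238686  0.135     ] 0.048217829926007726 -22.295139791854993
hand upper outer 0.06518631829008689 37.92477319640688
hand lower outer 0.06608966012890077 36.883589666687776
```

move_arm:
  series:
    - [[0, 0, 0, 0, 0, 10.3, 1], [0, 0, 0, 0, 0, 10.3, 1], [0, 0, 0, 0, 0, 10.3, 1], [0, 0, 0, 0, 0, 10.3, 1], [0, 0, 0, 0, 0, 10.3, 1], [0, 0, 0, 0, 0, 10.3, 1], [0, 0, 0, 0, 0, 10.3, 1], [0, 0, 0, 0, 0, 10.3, 1], [0, 0, 0, 0, 0, 10.3, 1], [0, 0, 0, 0, 0, 10.3, 1], [0, 0, 0, 0, 0, 10.3, 1], [0, 0, 0, 0, 0, 10.3, 1]]

```text
time_s: 3.65
tcp_pos: [0.4413, 0.1392, 0.3212]
ee_rot: [[-0.608, 0.794, -0.001], [0.794, 0.608, -0.0], [0.0, -0.0, -1.0]]
wrist_force: [0.4, 0.2, -1.2]
gripper_width: 0.996
```

move_arm:
  series:
    - [[0, 0, 0, 0, 0, 10.3, 1], [0, 0, 0, 0, 0, 10.3, 1], [0, 0, 0, 0, 0, 10.3, 1], [0, 0, 0, 0, 0, 10.3, 1], [0, 0, 0, 0, 0, 10.3, 1], [0, 0, 0, 0, 0, 10.3, 1], [0, 0, 0, 0, 0, 10.3, 1], [0, 0, 0, 0, 0, 10.3, 1], [0, 0, 0, -10, 0, 0, 1], [0, 0, 0, -10, 0, 0, 1], [0, 0, 0, -10, 0, 0, 1], [0, 0, 0, 0, 0, 0, 1]]

```text
time_s: 5.15
tcp_pos: [0.4983, 0.0708, 0.3532]
ee_rot: [[0.622, 0.726, 0.294], [0.783, -0.565, -0.261], [-0.023, 0.392, -0.92]]
wrist_force: [-0.3, 0.1, -0.3]
gripper_width: 1.0
```

```bash
cat > a.py <<'E'
from h import *
from station import r
s=r.sense();st(s)
R=np.array(s["ee_rot"])
G=np.array([.522,-.096,.166])   # grasp point target
p=G+R[:,2]*.019; pre=p-R[:,2]*.09
print("target tcp",p,"pre",pre);delta(s,pre);delta(s,p)
E
python3 a.py
```

```text
t5.15 tcp [0.4983 0.0708 0.3532] J [  39.7   -0.7  -22.    24.9  -67.1 -177.4] head 51.5 z [ 0.294 -0.261 -0.92 ] F [-0.3  0.1 -0.3] M [0.61 0.48 0.01] g 1.000
target tcp [ 0.52758459 -0.10095147  0.1485273 ] pre [ 0.50113128 -0.07749715  0.23129273]
shift cm [-11.15   3.8   15.16]
shift cm [-11.15   3.8   24.16]
```

move_arm:
  series:
    - [[0, 0, 0, 0, 0, -6, 1], [-1.3, 0.4, 1.7, 0, 0, 0, 1], [-1.3, 0.4, 1.7, 0, 0, 0, 1], [-1.3, 0.4, 1.7, 0, 0, 0, 1], [-1.3, 0.4, 1.7, 0, 0, 0, 1], [-1.3, 0.4, 1.7, 0, 0, 0, 1], [-1.3, 0.4, 1.7, 0, 0, 0, 1], [-1.3, 0.4, 1.7, 0, 0, 0, 1], [0, 0, 0, 0, 0, 0, 1]]

```text
time_s: 6.28
tcp_pos: [0.5061, -0.0505, 0.2596]
ee_rot: [[0.546, 0.786, 0.291], [0.836, -0.483, -0.261], [-0.064, 0.386, -0.92]]
wrist_force: [0.2, 0.6, -0.8]
gripper_width: 1.002
```

```bash
cat >> a.py <<'E'
t=np.radians(30);a=np.radians(55)
z=np.array([np.sin(t)*np.sin(a),-np.sin(t)*np.cos(a),-np.cos(t)]);x=np.array([np.cos(a),np.sin(a),0]);Rt=np.c_[x,np.cross(z,x),z]
print("-- reorient h55 tilt30");delta(s,s["tcp_pos"],Rt)
c=r.capture("scene");cv2.imwrite("pics/s%d.png"%(s["time_s"]*100),c["color"])
c=r.capture("top");cv2.imwrite("pics/t%d.png"%(s["time_s"]*100),c["color"])
c=r.capture("wrist");cv2.imwrite("pics/w%d.png"%(s["time_s"]*100),c["color"])
E
python3 a.py; ls pics
```

```text
t6.28 tcp [ 0.5061 -0.0505  0.2596] J [  23.7    0.6  -35.    28.6  -48.1 -164.2] head 56.9 z [ 0.291 -0.261 -0.92 ] F [ 0.2  0.6 -0.8] M [ 0.51  0.36 -0.  ] g 1.002
target tcp [ 0.52753412 -0.10095782  0.14851305] pre [ 0.50131985 -0.07747342  0.23134598]
shift cm [-2.33 -0.16  3.17]
shift cm [-2.33 -0.16 12.17]
-- reorient h55 tilt30
shift cm [0. 0. 0.]
rotvec deg [-7.2  2.5  3.3]
l2.png
lamp.png
s3.png
s627.png
scene0.png
scrop.png
t3.png
t627.png
top0.png
topcrop.png
w1.png
w1c.png
w1d.png
w627.png
wrist0.png
```

View pics/s627.png

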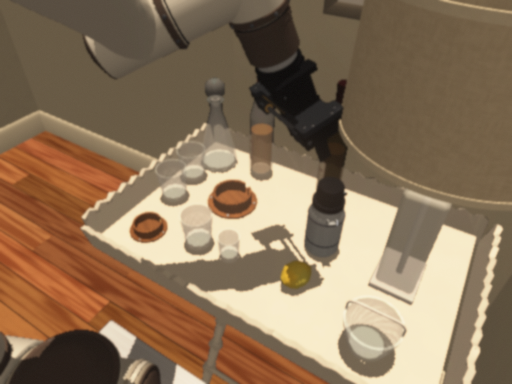

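View pics/t627.png

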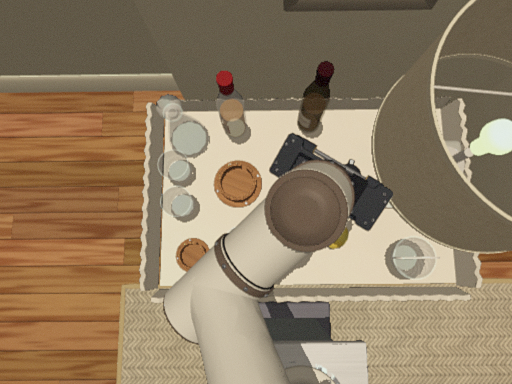

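View pics/w627.png

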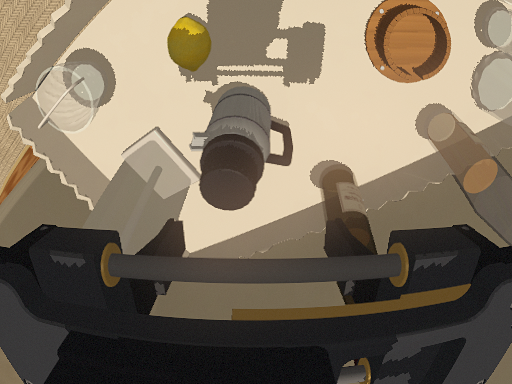

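move_arm:
  series:
    - [[0, 0, 0, -7.2, 2.5, 3.3, 1], [0, 0, 2.5, 0, 0, 0, 1], [0, 0, 2.5, 0, 0, 0, 1], [0, 0, 0, 0, 0, 0, 1]]

```text
time_s: 6.92
tcp_pos: [0.5302, -0.0726, 0.2281]
ee_rot: [[0.563, 0.725, 0.397], [0.827, -0.493, -0.271], [-0.001, 0.481, -0.877]]
wrist_force: [-0.2, 0.7, 0.8]
gripper_width: 0.997
```

```bash
python3 a.py; ls -t pics|head -3
```

```text
t6.92 tcp [ 0.5302 -0.0726  0.2281] J [  17.8    2.1  -44.3   44.1  -33.  -177.4] head 55.8 z [ 0.397 -0.271 -0.877] F [-0.2  0.7  0.8] M [0.56 0.67 0.01] g 0.997
target tcp [ 0.52954742 -0.10115438  0.1493426 ] pre [ 0.49379648 -0.07673891  0.22824606]
shift cm [-2.39 -2.43 -1.35]
shift cm [-2.39 -2.43  7.65]
-- reorient h55 tilt30
shift cm [0. 0. 0.]
rotvec deg [-1.2 -0.3  0.7]
w692.png
t692.png
s692.png
```

move_arm:
  series:
    - [[-1.2, -1.2, -0.5, 0, 4.8, -8.8, 1], [0, 0, 0, 0, 0, 0, 1]]

```text
time_s: 7.32
tcp_pos: [0.5114, -0.0755, 0.228]
ee_rot: [[0.41, 0.799, 0.441], [0.912, -0.36, -0.197], [0.001, 0.483, -0.876]]
wrist_force: [-0.1, 0.7, 0.0]
gripper_width: 1.0
```

```bash
python3 a.py; ls -t pics|head -3
```

```text
t7.33 tcp [ 0.5114 -0.0755  0.228 ] J [  16.    -1.3  -47.3   42.2  -27.6 -165.4] head 65.8 z [ 0.441 -0.197 -0.876] F [-0.1  0.7  0. ] M [0.4  0.75 0.03] g 1.000
target tcp [ 0.53037149 -0.09974614  0.14936015] pre [ 0.49071705 -0.08200126  0.22818048]
shift cm [-1.44 -1.41 -0.8 ]
shift cm [-1.44 -1.41  8.2 ]
-- reorient h55 tilt30
shift cm [0. 0. 0.]
rotvec deg [-1.1 -5.4  9.4]
w732.png
t732.png
s732.png
```

```bash
python3 - <<'E'
from h import *
a=cv2.imread("pics/s732.png")[60:260,200:420];b=cv2.imread("pics/w732.png")
cv2.imwrite("pics/c1.png",np.hstack([cv2.resize(a,(420,384)),b[:,100:480]]))
E
```

```text
(no output)
```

View pics/c1.png

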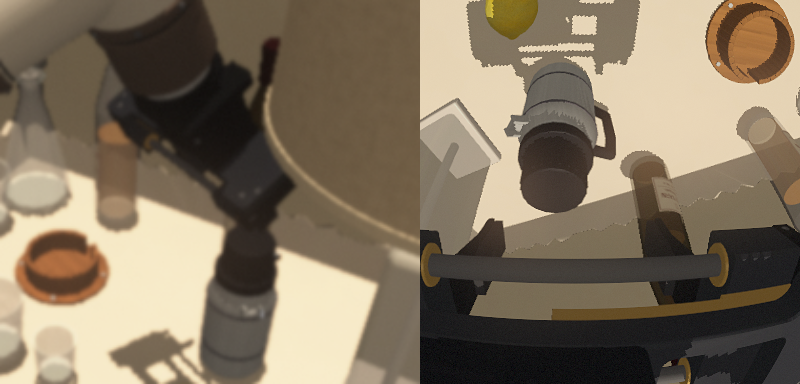

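```bash
python3 - <<'E'
from h import *
from station import r
s=r.sense();c=r.capture("wrist");print(wonz(c,s,233,188,.176))
E
```

```text
[ 0.51946457 -0.09406268  0.176     ]
```

move_arm:
  series:
    - [[-1.4, -1.4, 0, 0, 0, 0, 1], [0, 0, 0, 0, 0, 0, 1]]

```text
time_s: 7.78
tcp_pos: [0.4952, -0.0832, 0.2201]
ee_rot: [[0.41, 0.8, 0.438], [0.912, -0.359, -0.198], [-0.001, 0.481, -0.877]]
wrist_force: [-0.3, -0.3, 1.2]
gripper_width: 0.999
```

```bash
python3 a.py; cp pics/`ls -t pics|head -1` pics/c2.png
```

```text
t7.78 tcp [ 0.4952 -0.0832  0.2201] J [  15.    -2.4  -49.9   43.8  -26.1 -166.3] head 65.8 z [ 0.438 -0.198 -0.877] F [-0.3 -0.3  1.2] M [0.45 0.72 0.03] g 0.999
target tcp [ 0.53033046 -0.09976486  0.14934379] pre [ 0.49087037 -0.0819313   0.22824161]
shift cm [-0.06  0.   -0.93]
shift cm [-0.06  0.    8.07]
-- reorient h55 tilt30
shift cm [0. 0. 0.]
rotvec deg [-1.2 -5.2  9.4]
```

View pics/c2.png

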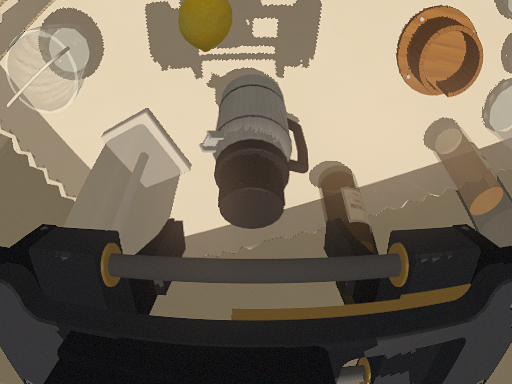

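move_arm:
  series:
    - [[0, 0, 2, 0, 0, 0, 1], [0, 0, 2, 0, 0, 0, 1], [0, 0, 2, 0, 0, 0, 1], [0, 0, 1, 0, 0, 0, 1], [0, 0, 0.9, 0, 0, 0, 1], [0, 0, 0, 0, 0, 0, 1]]

```text
time_s: 8.68
tcp_pos: [0.532, -0.1017, 0.1645]
ee_rot: [[0.405, 0.81, 0.423], [0.914, -0.36, -0.187], [0.001, 0.463, -0.886]]
wrist_force: [-0.3, -0.4, 0.0]
gripper_width: 1.002
```

```bash
python3 a.py; python3 - <<'E'
import cv2,glob,os,numpy as np
f=sorted(glob.glob("pics/[stw][0-9]*.png"),key=os.path.getmtime)[-3:]
cv2.imwrite("pics/c3.png",np.hstack([cv2.resize(cv2.imread(f[0])[100:300,260:400],(270,384)),cv2.imread(f[2])]))
E
```

```text
t8.68 tcp [ 0.532  -0.1017  0.1645] J [   4.1    5.8  -52.9   62.9  -14.1 -177.4] head 66.1 z [ 0.423 -0.187 -0.886] F [-0.3 -0.4  0. ] M [0.39 0.69 0.05] g 1.002
target tcp [ 0.53004432 -0.09955786  0.14915866] pre [ 0.49193965 -0.08270484  0.22893341]
shift cm [ 0.12 -0.94 -7.76]
shift cm [ 0.12 -0.94  1.24]
-- reorient h55 tilt30
shift cm [0. 0. 0.]
rotvec deg [-2.4 -5.4  9.7]
```

View pics/c3.png

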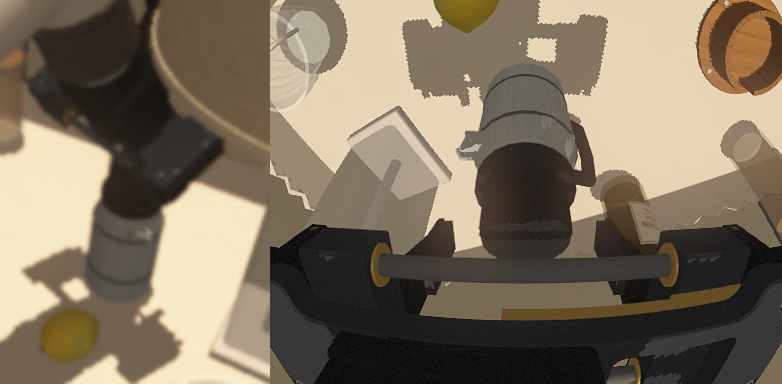

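move_arm:
  series:
    - [[0, 0, -2.5, 0, 0, 0, 1], [0, 0, -2.5, 0, 0, 0, 1], [0, 0, -2.5, 0, 0, 0, 1], [1.5, -0.6, -2.5, 0, 0, 0, 1], [3, -1.2, -0.7, 0, 0, 0, 1], [3, -1.2, -0.7, 7, 0, 0, 1], [3, -1.2, -0.7, 7, 0, 0, 1], [0, 0, 0, 7, 0, 0, 1], [0, 0, 0, 7, 0, 0, 1], [0, 0, 0, 0, 0, -10.6, 1], [0, 0, 0, 0, 0, -10.6, 1], [0, 0, 0, 0, 0, -10.6, 1]]

```text
time_s: 10.32
tcp_pos: [0.4886, 0.0322, 0.2539]
ee_rot: [[-0.144, 0.99, -0.007], [0.99, 0.144, 0.004], [0.005, -0.006, -1.0]]
wrist_force: [0.5, 0.4, 0.3]
gripper_width: 0.999
```

```bash
python3 a.py|head -1
```

```text
t10.32 tcp [0.4886 0.0322 0.2539] J [  22.6    7.6  -14.6   -0.4  -68.1 -104.2] head 98.3 z [-0.007  0.004 -1.   ] F [0.5 0.4 0.3] M [ 0.05 -0.12  0.07] g 0.999
```

move_arm:
  series:
    - [[0, 0, 0, 0, 0, -10.6, 1], [0, 0, 0, 0, 0, -10.6, 1], [0, 0, 0, 0, 0, -10.6, 1], [0, 0, 0, 0, 0, -10.6, 1], [0, 0, 0, 0, 0, -10.6, 1], [0, 0, 0, 0, 0, -10.6, 1], [0, 0, 0, 0, 0, -10.6, 1], [0, 0, 0, 0, 0, -10.6, 1], [0, 0, 0, 0, 0, -10.6, 1], [0, 0, 0, 0, 0, -10.6, 1], [0, 0, 0, 0, 0, -10.6, 1], [0, 0, 0, 0, 0, -10.6, 1]]

```text
time_s: 11.98
tcp_pos: [0.4887, 0.0322, 0.254]
ee_rot: [[-0.704, -0.71, -0.007], [-0.71, 0.704, 0.004], [0.002, 0.007, -1.0]]
wrist_force: [-0.4, 0.5, -0.3]
gripper_width: 1.001
```

move_arm:
  series:
    - [[0, 0, 0, 0, 0, -10.6, 1], [0, 0, 0, 0, 0, -10.6, 1], [0, 0, 0, 0, 0, -10.6, 1], [0, 0, 0, 0, 0, -10.6, 1], [0, 0, 0, 0, 0, -10.6, 1], [0, 0, 0, 0, 0, -10.6, 1], [0, 0, 0, 0, 0, -10.6, 1], [0, 0, 0, 0, 0, -10.6, 1], [0, 0, 0, 0, 0, -10.6, 1], [0, 0, 0, 0, 0, -10.6, 1], [0, 0, 0, 0, 0, -10.6, 1], [0, 0, 0, 0, 0, -10.6, 1]]

```text
time_s: 13.48
tcp_pos: [0.4887, 0.0321, 0.254]
ee_rot: [[0.991, -0.131, -0.007], [-0.131, -0.991, 0.004], [-0.007, -0.003, -1.0]]
wrist_force: [-0.4, -0.8, 0.9]
gripper_width: 1.003
```

```bash
python3 a.py|head -1
```

```text
t13.47 tcp [0.4887 0.0321 0.254 ] J [ 22.6   7.6 -14.6  -0.4 -68.1 150. ] head -7.5 z [-0.007  0.004 -1.   ] F [-0.4 -0.8  0.9] M [-0.08 -0.16 -0.  ] g 1.003
```

move_arm:
  series:
    - [[0, 0, 0, 0, 0, -8, 1], [0, 0, 0, -10, 0, 0, 1], [0, 0, 0, -10, 0, 0, 1], [0, 0, 0, -10, 0, 0, 1], [0, 0, 0, 0, 0, 0, 1]]

```text
time_s: 14.25
tcp_pos: [0.4884, 0.0332, 0.2522]
ee_rot: [[1.0, 0.009, -0.005], [0.005, -0.866, -0.499], [-0.009, 0.499, -0.866]]
wrist_force: [0.5, -0.7, 0.9]
gripper_width: 1.002
```

```bash
python3 a.py|head -4
```

```text
t14.25 tcp [0.4884 0.0332 0.2522] J [ 37.   12.6 -23.3  24.2 -74.8 132.7] head 0.3 z [-0.005 -0.499 -0.866] F [ 0.5 -0.7  0.9] M [ 0.93 -0.13  0.03] g 1.002
target tcp [ 0.52190788 -0.10548771  0.14953869] pre [ 0.52234424 -0.06054592  0.22751333]
shift cm [3.37 6.92 6.8 ]
shift cm [ 3.37  6.92 15.8 ]
```

Good: J6 sits at 133 with room to spare. I'll align first, then check with the wrist camera.

move_arm:
  series:
    - [[1.1, 2.3, 2, 0, 0, 0, 1], [1.1, 2.3, 2, 0, 0, 0, 1], [1.1, 2.3, 2, 0, 0, 0, 1], [0, 0, 0, 0, 0, 0, 1]]

```text
time_s: 14.9
tcp_pos: [0.5219, -0.0601, 0.2362]
ee_rot: [[1.0, 0.002, -0.005], [-0.001, -0.868, -0.496], [-0.005, 0.496, -0.868]]
wrist_force: [-0.5, 0.3, 0.4]
gripper_width: 1.001
```

```bash
python3 a.py; cp pics/`ls -t pics|head -1` pics/c4.png
```

```text
t14.90 tcp [ 0.5219 -0.0601  0.2362] J [ 25.2  14.  -25.1  28.8 -67.6 139.7] head -0.1 z [-0.005 -0.496 -0.868] F [-0.5  0.3  0.4] M [ 0.94 -0.14 -0.02] g 1.001
target tcp [ 0.52190016 -0.10541918  0.14949942] pre [ 0.5223731  -0.060802    0.22766005]
shift cm [ 0.06 -0.36  0.78]
shift cm [ 0.06 -0.36  9.78]
-- reorient h55 tilt30
shift cm [0. 0. 0.]
rotvec deg [ -0.4  27.7 -47.6]
```

View pics/c4.png

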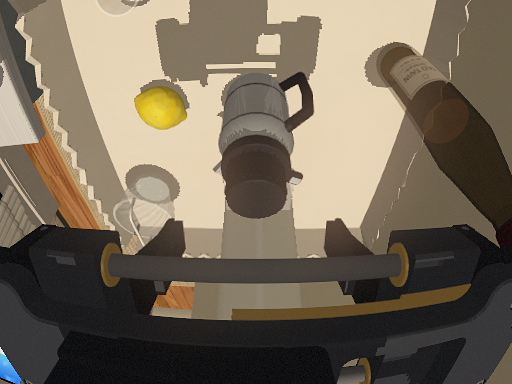

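move_arm:
  series:
    - [[0, -0.3, 2.5, 0, 0, 0, 1], [0, 0, 2.5, 0, 0, 0, 1], [0, 0, 2.5, 0, 0, 0, 1], [0, 0, 1.2, 0, 0, 0, 1], [0, 0, 0.9, 0, 0, 0, 1], [0, 0, 0, 0, 0, 0, 1]]

```text
time_s: 15.8
tcp_pos: [0.522, -0.1026, 0.1512]
ee_rot: [[1.0, 0.008, -0.003], [0.005, -0.868, -0.497], [-0.007, 0.497, -0.868]]
wrist_force: [0.3, -0.6, -0.1]
gripper_width: 1.001
```

```bash
python3 a.py; python3 - <<'E'
import cv2,glob,os,numpy as np
f=sorted(glob.glob("pics/[stw][0-9]*.png"),key=os.path.getmtime)[-3:]
cv2.imwrite("pics/c5.png",np.hstack([cv2.resize(cv2.imread(f[0])[100:300,260:400],(270,384)),cv2.imread(f[2])]))
E
```

```text
t15.80 tcp [ 0.522  -0.1026  0.1512] J [ 19.8  18.5 -34.   35.1 -54.2 135.4] head 0.3 z [-0.003 -0.497 -0.868] F [ 0.3 -0.6 -0.1] M [ 0.95 -0.15 -0.03] g 1.001
target tcp [ 0.52193708 -0.10544546  0.14951427] pre [ 0.52223514 -0.06070379  0.22760457]
shift cm [-0.01  0.16 -8.72]
shift cm [-0.01  0.16  0.28]
-- reorient h55 tilt30
shift cm [0. 0. 0.]
rotvec deg [ -0.4  27.6 -47.2]
```

View pics/c5.png

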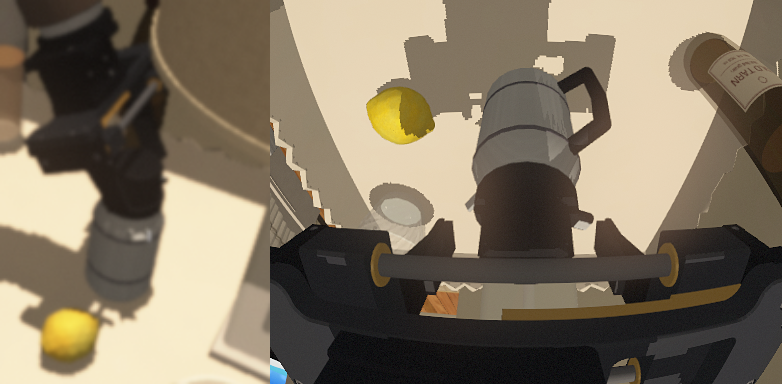

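move_arm:
  series:
    - [[0, 0, 0, 0, 0, 0, -1], [0, 0, 0, 0, 0, 0, -1], [0, 0, 0, 0, 0, 0, -1], [0, 0, 0, 0, 0, 0, -1], [0, 0, 0, 0, 0, 0, -1]]

```text
time_s: 16.58
tcp_pos: [0.5225, -0.1025, 0.1512]
ee_rot: [[1.0, 0.008, -0.002], [0.006, -0.868, -0.497], [-0.006, 0.497, -0.868]]
wrist_force: [2.2, -1.2, -0.7]
gripper_width: 0.593
```

move_arm:
  series:
    - [[0, 0.5, -0.9, 0, 0, 0, -1], [0, 0.5, -0.9, 0, 0, 0, -1], [0, 0, 0, 0, 0, 0, -1]]

```text
time_s: 16.95
tcp_pos: [0.5224, -0.1021, 0.1722]
ee_rot: [[1.0, 0.007, -0.002], [0.005, -0.868, -0.496], [-0.005, 0.496, -0.868]]
wrist_force: [0.9, -0.1, -6.7]
gripper_width: 0.593
```

move_arm:
  series:
    - [[0, -1, -0.6, 0, 0, 0, -1], [0, -1.9, -1.1, 0, 0, 0, -1], [0, -1.9, -1.1, 0, 0, 0, -1], [0, -1.9, -1.1, 0, 0, 0, -1], [0, -1.9, -1.1, 0, 0, 0, -1], [0, -1.9, -1.1, 0, 0, 0, -1], [0, -1, -0.6, 0, 0, 0, -1], [0, 0, 0, 0, 0, 0, -1]]

```text
time_s: 17.95
tcp_pos: [0.5215, 0.0316, 0.1724]
ee_rot: [[1.0, 0.009, -0.003], [0.006, -0.868, -0.497], [-0.007, 0.497, -0.868]]
wrist_force: [-0.1, -1.1, -5.3]
gripper_width: 0.589
```

```bash
python3 a.py|head -1; python3 - <<'E'
import cv2,glob,os,numpy as np
f=sorted(glob.glob("pics/[stw][0-9]*.png"),key=os.path.getmtime)[-3:]
cv2.imwrite("pics/c6.png",np.hstack([cv2.resize(cv2.imread(f[0])[100:300,180:380],(384,384)),cv2.imread(f[2])[:,100:480]]))
E
```

```text
t17.95 tcp [0.5215 0.0316 0.1724] J [ 34.3  19.7 -26.4  26.9 -64.5 130. ] head 0.4 z [-0.003 -0.497 -0.868] F [-0.1 -1.1 -5.3] M [ 1.45 -0.24 -0.03] g 0.589
```

View pics/c6.png

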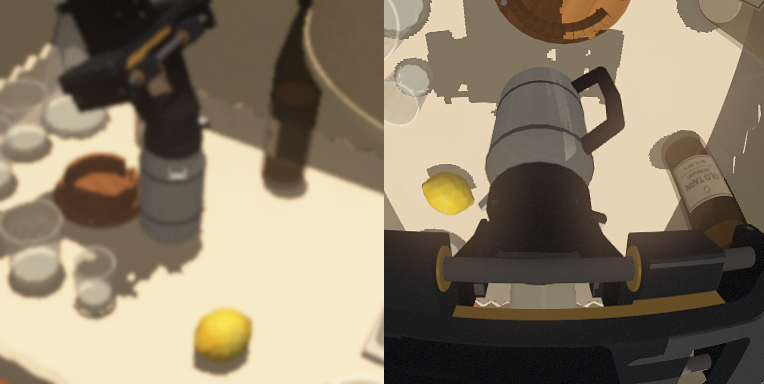

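move_arm:
  series:
    - [[0, -0.4, 0.7, 0, 0, 0, -1], [0, -0.4, 0.7, 0, 0, 0, -1], [0, -0.25, 0.45, 0, 0, 0, -1], [0, 0, 0, 0, 0, 0, -1], [0, 0, 0, 0, 0, 0, 1], [0, 0, 0, 0, 0, 0, 1], [0, 0, 0, 0, 0, 0, 1], [0, 0, 0, 0, 0, 0, 1]]

```text
time_s: 19.1
tcp_pos: [0.5214, 0.0307, 0.1517]
ee_rot: [[1.0, 0.008, -0.003], [0.005, -0.868, -0.497], [-0.006, 0.497, -0.868]]
wrist_force: [0.1, 0.5, 0.3]
gripper_width: 0.943
```

```bash
python3 a.py|head -1
```

```text
t19.10 tcp [0.5214 0.0307 0.1517] J [ 34.1  21.  -28.1  27.7 -61.8 128.5] head 0.3 z [-0.003 -0.497 -0.868] F [0.1 0.5 0.3] M [ 0.97 -0.09  0.02] g 0.943
```

move_arm:
  series:
    - [[0, 0, -2.5, 0, 0, 0, 1], [0, 0, -2.5, 0, 0, 0, 1], [0, 0, -2.5, 0, 0, 0, 1], [0, 0, -2.5, 0, 0, 0, 1], [0, 0, 0, 10, 0, 0, 1], [0, 0, 0, 10, 0, 0, 1], [0, 0, 0, 9.8, 0, 0, 1], [0, 0, 0, 0, 0, 10.6, 1], [0, 0, 0, 0, 0, 10.6, 1], [0, 0, 0, 0, 0, 10.6, 1], [0, 0, 0, 0, 0, 10.6, 1], [0, 0, 0, 0, 0, 10.6, 1]]

```text
time_s: 20.75
tcp_pos: [0.5214, 0.0802, 0.238]
ee_rot: [[0.601, -0.799, -0.007], [-0.799, -0.601, -0.0], [-0.004, 0.006, -1.0]]
wrist_force: [-0.6, -0.8, -0.2]
gripper_width: 1.0
```

move_arm:
  series:
    - [[0, 0, 0, 0, 0, 10.6, 1], [0, 0, 0, 0, 0, 10.6, 1], [0, 0, 0, 0, 0, 10.6, 1], [0, 0, 0, 0, 0, 10.6, 1], [0, 0, 0, 0, 0, 10.6, 1], [0, 0, 0, 0, 0, 10.6, 1], [0, 0, 0, 0, 0, 0, 1]]

```text
time_s: 21.62
tcp_pos: [0.5214, 0.0802, 0.2381]
ee_rot: [[-0.441, -0.897, -0.007], [-0.897, 0.441, -0.0], [0.003, 0.006, -1.0]]
wrist_force: [0.5, 0.2, -0.9]
gripper_width: 0.997
```

```bash
python3 a.py|head -1; python3 - <<'E'
import cv2,glob,os,numpy as np
f=sorted(glob.glob("pics/[stw][0-9]*.png"),key=os.path.getmtime)[-3:]
print(f)
cv2.imwrite("pics/c7.png",cv2.imread(f[2]))
E
```

```text
t21.62 tcp [0.5214 0.0802 0.2381] J [ 26.3  12.1 -11.4  -0.2 -66.9  37.6] head -116.2 z [-0.007 -0.    -1.   ] F [ 0.5  0.2 -0.9] M [0.03 0.01 0.03] g 0.997
['pics/s2162.png', 'pics/t2162.png', 'pics/w2162.png']
```

View pics/c7.png

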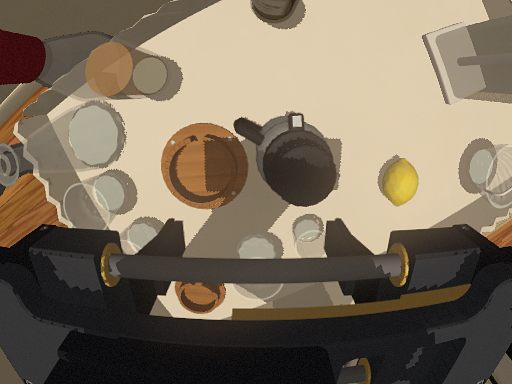

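```bash
python3 - <<'E'
import cv2,numpy as np
i=cv2.imread("pics/w2162.png")
cv2.imwrite("pics/c8.png",np.hstack([cv2.resize(i[118:213,157:252],(400,400),interpolation=2),cv2.resize(i[110:210,230:345],(400,348),interpolation=2)[:,:].copy() if 0 else cv2.resize(i[108:213,235:340],(400,400),interpolation=2)]))
E
```

```text
(no output)
```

View pics/c8.png

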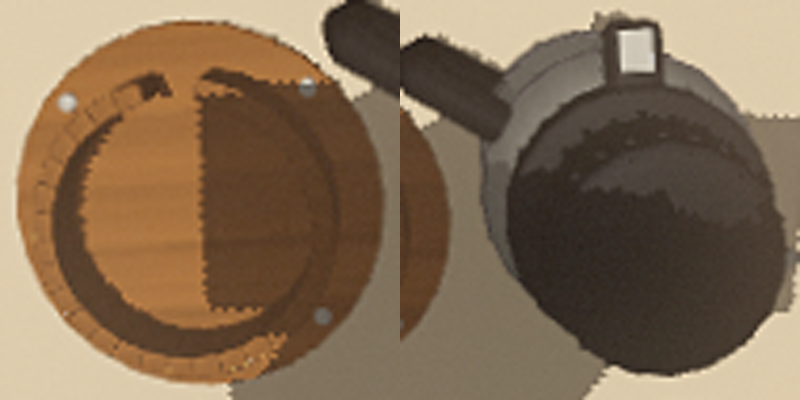

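```bash
python3 - <<'E'
from h import *
from station import r
s=r.sense();c=r.capture("wrist")
f=lambda x,y:(157+x*.2375,118+y*.2375)
e=lambda x,y:(235+(x-400)*.2625,108+y*.2625)
i=c["color"]
ang=lambda d:np.degrees(np.arctan2(d[1],d[0]))
# base circle pts picked on outline
pts=[(18,190),(60,75),(110,38),(200,20),(270,40),(383,200),(370,270),(340,325),(290,365),(190,382),(120,360),(60,300),(30,250)]
P=np.array([wonz(c,s,*f(*p),.003)[:2] for p in pts]);A=np.c_[2*P,np.ones(len(P))];w=np.linalg.lstsq(A,(P**2).sum(1),rcond=None)[0];H=w[:2];print("holder",H,np.sqrt(w[2]+H@H))
for p in [(66,102),(307,87),(322,316)]:
    d=wonz(c,s,*f(*p),.006)[:2]-H;print("screw",np.linalg.norm(d),ang(d))
for n,p,z in [("Lin",(170,96),.034),("Rin",(200,90),.034),("Lout",(161,74),.034),("Rout",(200,74),.034),("Lin",(170,96),.005),("Rin",(197,94),.005)]:
    d=wonz(c,s,*f(*p),z)[:2]-H;print("slot",n,z,np.linalg.norm(d),ang(d))
for z in(.095,.105):
    a=wonz(c,s,*f(340,30),z);b=wonz(c,s,*e(495,112),z);print("handle",a,b,ang((a-b)[:2]))
g=wonz(c,s,*e(665,250),.170);print("grip-ish",g)
l=wonz(c,s,*e(633,25),.140);G=np.array([.5214,.0402]);d=l[:2]-G;print("lip",np.linalg.norm(d),ang(d)); d=a[:2]-G;print("handle from axis",np.linalg.norm(d),ang(d));d=b[:2]-G;print(np.linalg.norm(d),ang(d))
R=np.array(s["ee_rot"]);delta(s,[.5214,.0402,.1485])
E
```

```text
holder [0.53899618 0.14921478] 0.06158037153006547
screw 0.05542178194512208 23.100314659948477
screw 0.05445642213914599 -69.31489913031554
screw 0.055006653695005625 -158.2293709262118
slot Lin 0.034 0.04150039052037133 -23.797951559939396
slot Rin 0.034 0.04376349000827473 -35.98382936406608
slot Lout 0.034 0.048348728253246105 -21.150463610106264
slot Rout 0.034 0.04853680706187421 -35.18090514108513
slot Lin 0.005 0.03793610748309668 -15.08445079176985
slot Rin 0.005 0.03776470406080741 -28.580746212287117
handle [0.5752859  0.07277361 0.095     ] [0.55372255 0.0579239  0.095     ] 34.5534232012733
handle [0.57589636 0.07188327 0.105     ] [0.55503837 0.05751932 0.105     ] 34.5534232012733
grip-ish [0.52142766 0.0350695  0.17      ]
lip 0.04801645880456967 -26.76814548263279
handle from axis 0.0630371547399698 30.17300023638065
0.03783515675813195 27.24248514410267
shift cm [ 3.57 -1.82  8.96]
```

move_arm:
  series:
    - [[2, -1, 0, 0, 0, 0, 1], [2, -0.9, 0, 0, 0, 0, 1], [0, 0, 2.2, 0, 0, 0, 1], [0, 0, 2.2, 0, 0, 0, 1], [0, 0, 2.2, 0, 0, 0, 1], [0, 0, 1.5, 0, 0, 0, 1], [0, 0, 1.0, 0, 0, 0, 1], [0, 0, 0, 0, 0, 0, 1]]

```text
time_s: 22.82
tcp_pos: [0.5201, 0.0359, 0.1467]
ee_rot: [[-0.443, -0.897, -0.008], [-0.897, 0.443, -0.001], [0.004, 0.007, -1.0]]
wrist_force: [1.0, -0.1, -0.1]
gripper_width: 1.0
```

```bash
python3 a.py|head -1; python3 - <<'E'
import cv2,glob,os,numpy as np
f=sorted(glob.glob("pics/[stw][0-9]*.png"),key=os.path.getmtime)[-3:]
cv2.imwrite("pics/c9.png",cv2.resize(cv2.imread(f[2])[80:290,120:390],(771,600),interpolation=2))
from h import *
t=cv2.imread("pics/top0.png")
from station import r
T=r.capture("top");H=np.array([.5393,.1497]);S=[]
for x,y in[(137,105),(290,168),(70,254),(227,320)]:
    d=onz(T,205+x/5.5,145+y/5.5,.006)[:2]-H;print(np.linalg.norm(d),np.degrees(np.arctan2(d[1],d[0])))
E
```

```text
t22.82 tcp [0.5201 0.0359 0.1467] J [ 21.7  16.3 -19.9  -0.2 -54.2  42.1] head -116.3 z [-0.008 -0.001 -1.   ] F [ 1.  -0.1 -0.1] M [0.02 0.01 0.03] g 1.000
0.05353737878904001 21.172855718112267
0.05540559449194749 -69.94244002813257
0.05415055801374123 112.16701009402074
0.05665979651324695 -156.67519275724229
```

View pics/c9.png

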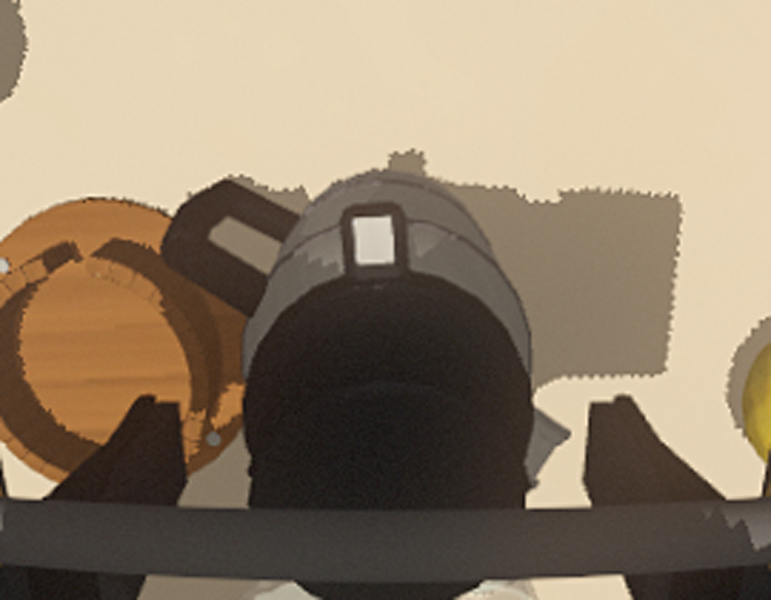

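move_arm:
  series:
    - [[0, 0, 0, 0, 0, 0, -1], [0, 0, 0, 0, 0, 0, -1], [0, 0, 0, 0, 0, 0, -1], [0, 0, 0, 0, 0, 0, -1], [0, 0, 0, 0, 0, 0, -1], [0, 0, -1, 0, 0, 0, -1], [0, 0, -2, 0, 0, 0, -1], [0, 0, -2, 0, 0, 0, -1], [0, 0, -1.5, 0, 0, 0, -1], [0, 0, 0, 0, 0, 0, -1]]

```text
time_s: 24.28
tcp_pos: [0.5211, 0.0362, 0.2129]
ee_rot: [[-0.443, -0.896, -0.005], [-0.896, 0.443, 0.001], [0.001, 0.005, -1.0]]
wrist_force: [-0.4, -1.1, -6.3]
gripper_width: 0.587
```

```bash
python3 a.py|head -1; python3 - <<'E'
import cv2,glob,os,numpy as np
f=sorted(glob.glob("pics/[stw][0-9]*.png"),key=os.path.getmtime)[-3:]
cv2.imwrite("pics/c10.png",cv2.resize(cv2.imread(f[2])[80:290,120:390],(771,600),interpolation=2))
E
```

```text
t24.27 tcp [0.5211 0.0362 0.2129] J [ 21.7  12.6 -14.4  -0.2 -63.2  42.1] head -116.3 z [-0.005  0.001 -1.   ] F [-0.4 -1.1 -6.3] M [-0.06 -0.28 -0.03] g 0.587
```

View pics/c10.png

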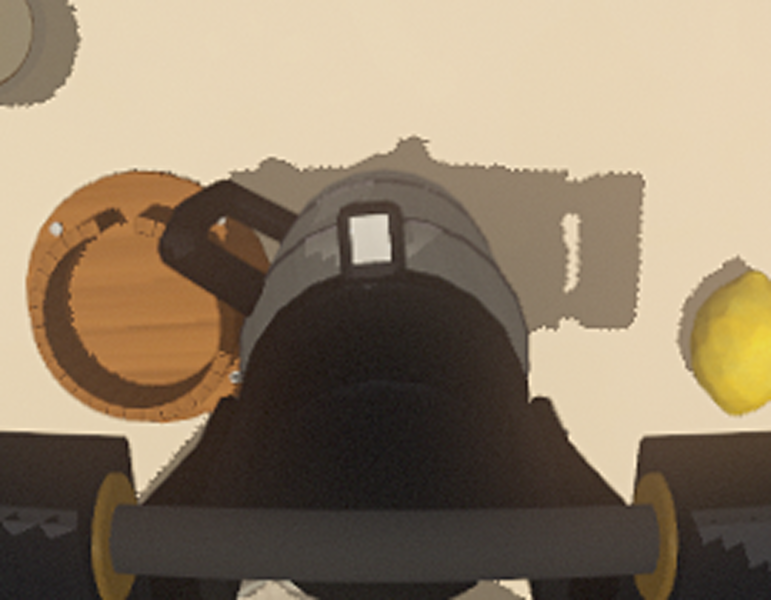

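move_arm:
  series:
    - [[-1.4, 0.4, 0, 0, 0, 0, -1], [-2.8, 0.8, 0, 0, 0, 0, -1], [-2.8, 0.9, 0, 0, 0, 0, -1], [-2.8, 0.9, 0, 0, 0, 0, -1], [-1.2, 0.4, 0, 0, 0, 0, -1], [0, 0, 0, 0, 0, 9.7, -1], [0, 0, 0, 0, 0, 9.7, -1], [0, 0, 0, 0, 0, 9.7, -1], [0, 0, 0, 0, 0, 9.7, -1], [0, 0, 0, 0, 0, 9.7, -1], [0, 0, 0, 0, 0, 9.7, -1], [0, 0, 0, 0, 0, 0, -1]]

```text
time_s: 25.92
tcp_pos: [0.5387, 0.1496, 0.2116]
ee_rot: [[-0.995, -0.098, -0.008], [-0.098, 0.995, -0.001], [0.008, 0.0, -1.0]]
wrist_force: [0.4, 0.3, -6.2]
gripper_width: 0.588
```

```bash
python3 a.py|head -1; python3 - <<'E'
import cv2,glob,os,numpy as np
f=sorted(glob.glob("pics/[stw][0-9]*.png"),key=os.path.getmtime)[-3:]
cv2.imwrite("pics/c11.png",cv2.resize(cv2.imread(f[2])[80:290,120:390],(771,600),interpolation=2))
cv2.imwrite("pics/c12.png",np.hstack([cv2.resize(cv2.imread(f[0])[120:240,180:280],(400,480),interpolation=2),cv2.resize(cv2.imread(f[1])[130:250,190:290],(400,480),interpolation=2)]))
E
```

```text
t25.93 tcp [0.5387 0.1496 0.2116] J [ 32.   16.3  -9.5  -0.2 -64.5 -26.3] head -174.4 z [-0.008 -0.001 -1.   ] F [ 0.4  0.3 -6.2] M [ 0.11 -0.08  0.02] g 0.588
```

View pics/c11.png

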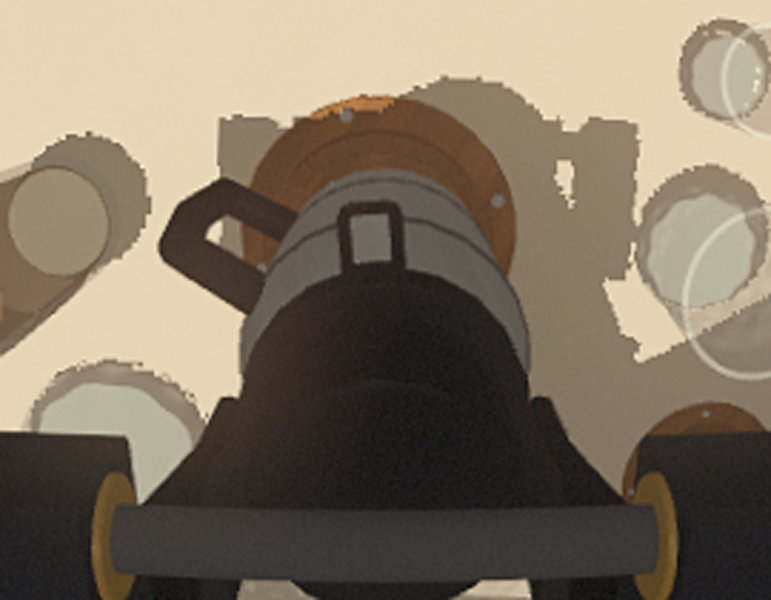

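View pics/c12.png

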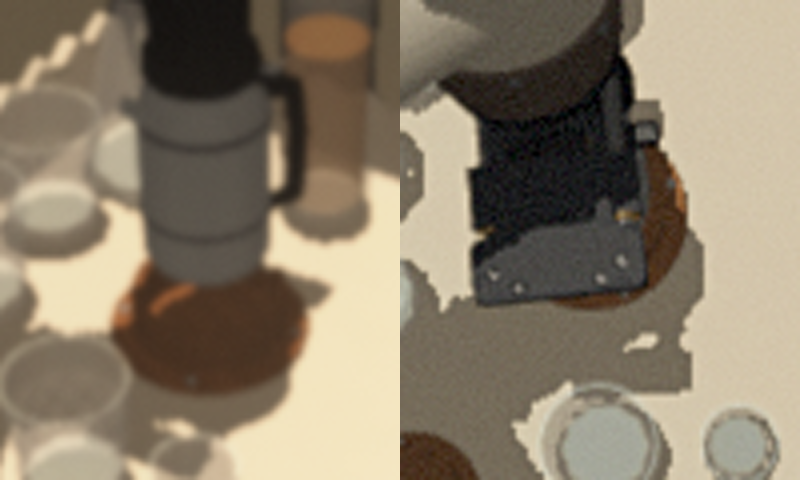

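```bash
python3 - <<'E'
from h import *
from station import r
s=r.sense();c=r.capture("wrist")
e=lambda x,y:(120+x*270/771,80+y*.35)
ang=lambda d:np.degrees(np.arctan2(d[1],d[0]))
for z in(.16,.17):
    a=wonz(c,s,*e(192,247),z);b=wonz(c,s,*e(257,291),z);print(a,b,ang((a-b)[:2]),ang(a[:2]-s["tcp_pos"][:2]),ang(b[:2]-s["tcp_pos"][:2]))
for z in (.075,.081,.087): # lower arm tip and joint midlines
    a=wonz(c,s,*e(232,196),z);b=wonz(c,s,*e(290,226),z);print(z,a,b,ang((a-b)[:2]),np.linalg.norm(a[:2]-s["tcp_pos"][:2]),ang(a[:2]-s["tcp_pos"][:2]))
# lip tip
l=wonz(c,s,*e(371,202),.204);d=l[:2]-s["tcp_pos"][:2];print("lip",np.linalg.norm(d),ang(d))
for k in(-5,0,5):
  # project predicted points of handle, given handle angle -24+k
  pass
# body silhouettes centre: left/right edges at ring height
for p,q in[((245,340),(528,340)),((300,212),(487,226))]: print(e(*p),e(*q))
crop(c["color"],165,130,260,205,8,"pics/c13.png")
E
```

```text
[0.59118586 0.12481654 0.16      ] [0.57308804 0.13519588 0.16      ] -29.834843867419707 -25.413586321650072 -22.931798414013883
[0.58913813 0.12228868 0.17      ] [0.57188241 0.13218507 0.17      ] -29.834843867419686 -28.580841565989388 -27.912931824745446
0.075 [0.59470985 0.12606196 0.075     ] [0.5728312  0.13520633 0.075     ] -22.682898879067718 0.060613563456983946 -22.919927047145674
0.081 [0.59375892 0.12495019 0.081     ] [0.57231797 0.13391162 0.081     ] -22.682898879067764 0.06018683914499755 -24.24739489386546
0.087 [0.592808   0.12383843 0.087     ] [0.57180475 0.13261691 0.087     ] -22.68289887906777 0.05979287335071811 -25.59308629592869
lip 0.04933416394726601 -82.09549307682278
(205.7976653696498, 199.0) (304.9027237354086, 199.0)
(225.05836575875486, 154.2) (290.5447470817121, 159.1)
```

View pics/c13.png

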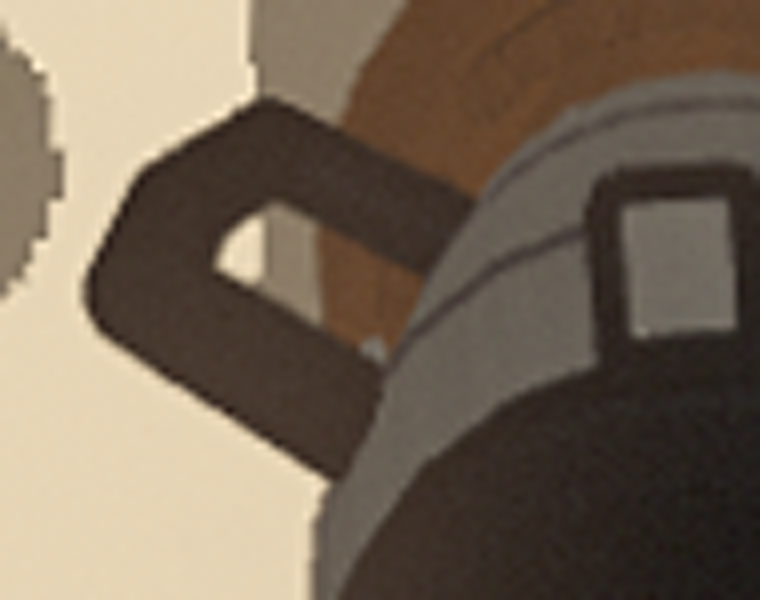

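```bash
python3 - <<'E'
from h import *
from station import r
s=r.sense();c=r.capture("wrist")
e=lambda x,y:(165+(x+.5)/8-.5,130+(y+.5)/8-.5)
ang=lambda d:np.degrees(np.arctan2(d[1],d[0]))
t=s["tcp_pos"][:2]
for n,p,q,z in[("UA lower edge",(100,330),(335,482),.17),("UA upper edge",(215,272),(385,380),.158),("LA outer",(270,98),(480,205),.075),("LA inner",(275,205),(430,272),.087)]:
    a=wonz(c,s,*e(*p),z)[:2];b=wonz(c,s,*e(*q),z)[:2];u=(a-b)/np.linalg.norm(a-b);off=u[0]*(t-b)[1]-u[1]*(t-b)[0]
    print(n,ang(a-b),"tcp offset left of line mm",off*1000)
E
```

```text
UA lower edge -28.683222378995342 tcp offset left of line mm -7.1092427989836064
UA upper edge -28.09213507865723 tcp offset left of line mm 0.3976473353050989
LA outer -22.3604368611087 tcp offset left of line mm 5.585257508197527
LA inner -18.68270844331494 tcp offset left of line mm 0.10903916971943643
```

```bash
python3 - <<'E'
from h import *
from station import r
s=r.sense();c=r.capture("wrist")
e=lambda x,y:(165+(x+.5)/8-.5,130+(y+.5)/8-.5)
ang=lambda d:np.degrees(np.arctan2(d[1],d[0]))
t=s["tcp_pos"][:2]
o=wray(c,s,200,150)[0];print("cam",o)
for zu,zl in((.165,.081),(.16,.081),(.155,.081)):
  for n,p,z in(("bar mid",(172,234),(zu+zl)/2),("upper arm@",(287,375),zu),("upper outer",(155,300),zu),("lower arm@",(410,205),zl),("lower outer",(275,150),zl)):
    a=wonz(c,s,*e(*p),z)[:2];print(n,z,np.linalg.norm(a-t).round(4),ang(a-t).round(1))
# predicted edges for handle angle in world: project?
E
```

```text
cam [0.54712916 0.07048204 0.37499135]
bar mid 0.123 0.0652 -20.0
upper arm@ 0.165 0.0454 -25.4
upper outer 0.165 0.0595 -25.3
lower arm@ 0.081 0.044 -25.9
lower outer 0.081 0.0624 -23.4
bar mid 0.1205 0.0655 -19.4
upper arm@ 0.16 0.0455 -23.3
upper outer 0.16 0.0599 -23.8
lower arm@ 0.081 0.044 -25.9
lower outer 0.081 0.0624 -23.4
bar mid 0.118 0.0658 -18.8
upper arm@ 0.155 0.0457 -21.3
upper outer 0.155 0.0604 -22.3
lower arm@ 0.081 0.044 -25.9
lower outer 0.081 0.0624 -23.4
```

move_arm:
  series:
    - [[0, 0, 1, 0, 0, 0, -1], [0, 0, 1, 0, 0, 0, -1], [0, 0, 0.5, 0, 0, 0, -1], [0, 0, 0, 0, 0, 0, -1]]

```text
time_s: 26.72
tcp_pos: [0.5385, 0.1495, 0.1862]
ee_rot: [[-0.995, -0.096, -0.008], [-0.096, 0.995, -0.001], [0.008, -0.0, -1.0]]
wrist_force: [-0.6, -0.7, -5.8]
gripper_width: 0.591
```

```bash
python3 a.py|head -1; python3 - <<'E'
import cv2,glob,os,numpy as np
f=sorted(glob.glob("pics/[stw][0-9]*.png"),key=os.path.getmtime)[-3:]
cv2.imwrite("pics/c14.png",np.hstack([cv2.resize(cv2.imread(f[0])[150:230,195:270],(450,480),interpolation=2),cv2.resize(cv2.imread(f[2])[105:185,190:248],(348,480),interpolation=2)]))
E
```

```text
t26.73 tcp [0.5385 0.1495 0.1862] J [ 32.   17.6 -11.7  -0.2 -61.2 -26.4] head -174.5 z [-0.008 -0.001 -1.   ] F [-0.6 -0.7 -5.8] M [ 0.08 -0.03 -0.01] g 0.591
```

View pics/c14.png

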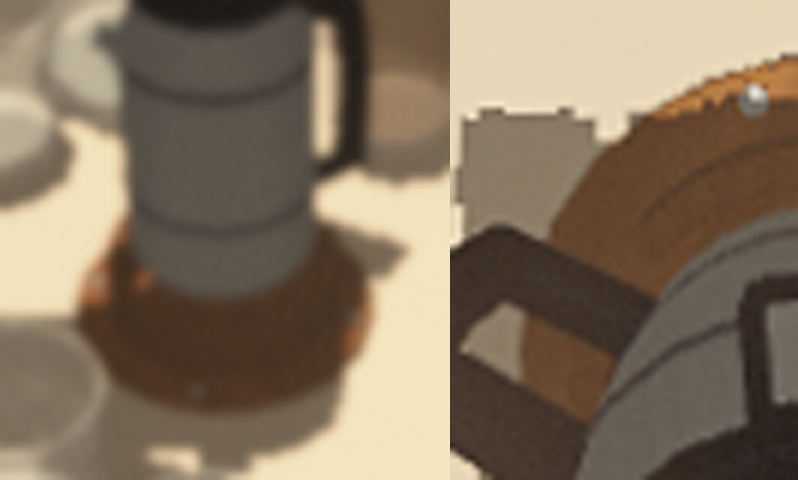

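move_arm:
  series:
    - [[0, 0, 0.5, 0, 0, 0, -1], [0, 0, 0.4, 0, 0, 0, -1], [0, 0, 0.2, 0, 0, 0, -1], [0, 0, 0, 0, 0, 0, -1]]

```text
time_s: 27.38
tcp_pos: [0.5386, 0.1496, 0.1758]
ee_rot: [[-0.995, -0.096, -0.007], [-0.096, 0.995, -0.0], [0.007, 0.0, -1.0]]
wrist_force: [0.3, -0.3, -6.4]
gripper_width: 0.591
```

```bash
python3 a.py|head -1
```

```text
t27.38 tcp [0.5386 0.1496 0.1758] J [ 32.   18.1 -12.5  -0.2 -59.7 -26.4] head -174.5 z [-0.007 -0.    -1.   ] F [ 0.3 -0.3 -6.4] M [ 0.1  -0.03  0.05] g 0.591
```

move_arm:
  series:
    - [[0, 0, 0.3, 0, 0, 0, -1], [0, 0, 0.2, 0, 0, 0, -1], [0, 0, 0.1, 0, 0, 0, -1], [0, 0, 0, 0, 0, 0, -1]]

```text
time_s: 28.02
tcp_pos: [0.5387, 0.1497, 0.1699]
ee_rot: [[-0.995, -0.096, -0.007], [-0.096, 0.995, -0.0], [0.007, 0.001, -1.0]]
wrist_force: [-0.3, -1.6, -5.4]
gripper_width: 0.592
```

```bash
python3 a.py|head -1
```

```text
t28.02 tcp [0.5387 0.1497 0.1699] J [ 32.   18.4 -13.   -0.2 -59.  -26.4] head -174.5 z [-0.007 -0.    -1.   ] F [-0.3 -1.6 -5.4] M [ 0.13 -0.13 -0.01] g 0.592
```

move_arm:
  series:
    - [[0, 0, 0.2, 0, 0, 0, -1], [0, 0, 0.2, 0, 0, 0, -1], [0, 0, 0, 0, 0, 0, -1]]

```text
time_s: 28.55
tcp_pos: [0.5386, 0.1497, 0.1658]
ee_rot: [[-0.995, -0.096, -0.007], [-0.096, 0.995, -0.0], [0.007, 0.0, -1.0]]
wrist_force: [0.2, -0.0, -5.8]
gripper_width: 0.594
```

```bash
python3 a.py|head -1; python3 - <<'E'
import cv2,glob,os,numpy as np
f=sorted(glob.glob("pics/[stw][0-9]*.png"),key=os.path.getmtime)[-3:]
cv2.imwrite("pics/c15.png",np.hstack([cv2.resize(cv2.imread(f[0])[150:230,195:270],(450,480),interpolation=2),cv2.resize(cv2.imread(f[2])[105:185,190:248],(348,480),interpolation=2)]))
E
```

```text
t28.55 tcp [0.5386 0.1497 0.1658] J [ 32.   18.6 -13.3  -0.2 -58.4 -26.4] head -174.5 z [-0.007 -0.    -1.   ] F [ 0.2 -0.  -5.8] M [ 0.15 -0.13 -0.02] g 0.594
```

View pics/c15.png

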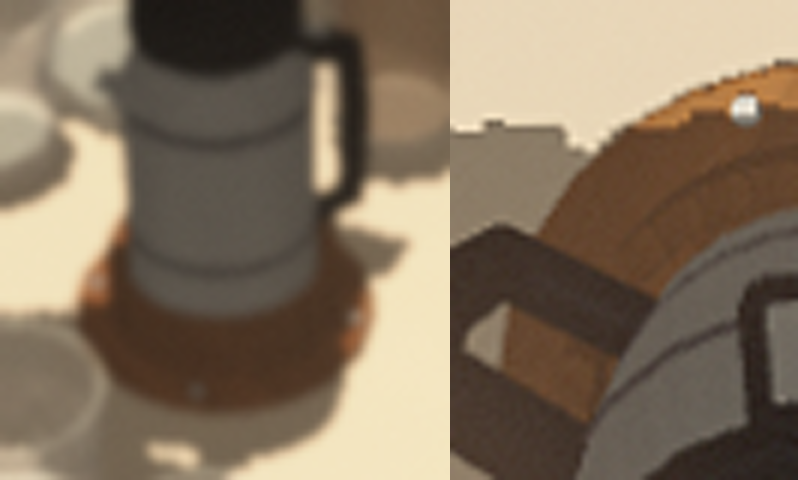

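move_arm:
  series:
    - [[0, 0, 0.3, 0, 0, 0, -1], [0, 0, 0.3, 0, 0, 0, -1], [0, 0, 0.2, 0, 0, 0, -1], [0, 0, 0, 0, 0, 0, -1]]

```text
time_s: 29.2
tcp_pos: [0.5385, 0.1497, 0.1578]
ee_rot: [[-0.995, -0.096, -0.007], [-0.096, 0.995, -0.0], [0.007, 0.0, -1.0]]
wrist_force: [0.7, 0.9, -5.4]
gripper_width: 0.591
```

```bash
python3 a.py|head -1
```

```text
t29.20 tcp [0.5385 0.1497 0.1578] J [ 32.   19.1 -13.9  -0.2 -57.4 -26.4] head -174.5 z [-0.007 -0.    -1.   ] F [ 0.7  0.9 -5.4] M [ 0.17 -0.23  0.01] g 0.591
```

move_arm:
  series:
    - [[0, 0, 0.2, 0, 0, 0, -1], [0, 0, 0.2, 0, 0, 0, -1], [0, 0, 0.2, 0, 0, 0, -1], [0, 0, 0, 0, 0, 0, -1]]

```text
time_s: 29.85
tcp_pos: [0.5387, 0.1497, 0.1526]
ee_rot: [[-0.995, -0.096, -0.006], [-0.096, 0.995, -0.0], [0.006, 0.0, -1.0]]
wrist_force: [-1.6, -0.6, -2.8]
gripper_width: 0.585
```

```bash
python3 a.py|head -1; python3 - <<'E'
import cv2,glob,os,numpy as np
f=sorted(glob.glob("pics/[stw][0-9]*.png"),key=os.path.getmtime)[-3:]
cv2.imwrite("pics/c16.png",np.hstack([cv2.resize(cv2.imread(f[0])[150:230,195:270],(450,480),interpolation=2),cv2.resize(cv2.imread(f[2])[105:185,190:248],(348,480),interpolation=2)]))
E
```

```text
t29.85 tcp [0.5387 0.1497 0.1526] J [ 32.   19.4 -14.3  -0.2 -56.6 -26.4] head -174.5 z [-0.006 -0.    -1.   ] F [-1.6 -0.6 -2.8] M [-0.06  0.23  0.02] g 0.585
```

View pics/c16.png

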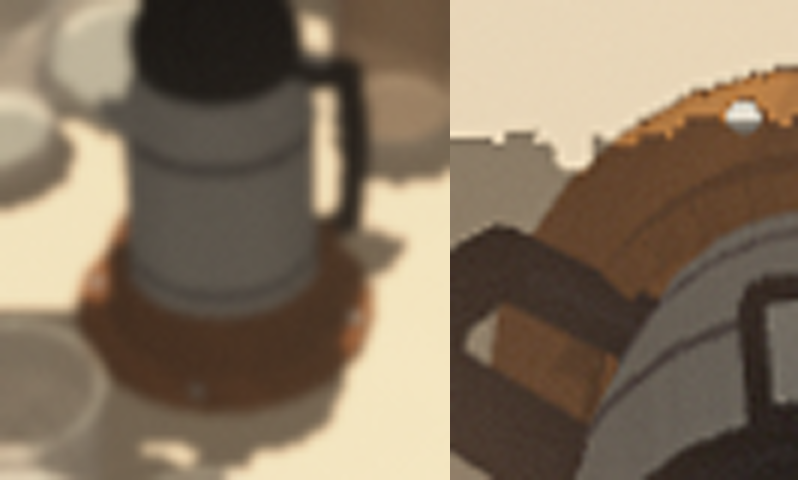

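move_arm:
  series:
    - [[0, 0, 0.1, 0, 0, 0, -1], [0, 0, 0.02, 0, 0, 10, -1], [0, 0, 0.02, 0, 0, 10, -1], [0, 0, 0.02, 0, 0, 10, -1], [0, 0, 0.02, 0, 0, 10, -1], [0, 0, 0, 0, 0, 0, -1]]

```text
time_s: 30.75
tcp_pos: [0.5404, 0.151, 0.1516]
ee_rot: [[-0.826, 0.564, -0.002], [0.564, 0.826, 0.003], [0.003, 0.001, -1.0]]
wrist_force: [0.3, 2.1, 2.8]
gripper_width: 0.592
```

```bash
python3 a.py|head -1; python3 - <<'E'
import cv2,glob,os,numpy as np
f=sorted(glob.glob("pics/[stw][0-9]*.png"),key=os.path.getmtime)[-3:]
cv2.imwrite("pics/c17.png",np.hstack([cv2.resize(cv2.imread(f[0])[140:220,195:270],(360,384),interpolation=2),cv2.imread(f[2])[:,80:480]]))
E
```

```text
t30.75 tcp [0.5404 0.151  0.1516] J [ 32.1  19.4 -14.4  -0.2 -56.2 -66.3] head 145.7 z [-0.002  0.003 -1.   ] F [0.3 2.1 2.8] M [ 0.93 -0.31 -0.01] g 0.592
```

View pics/c17.png

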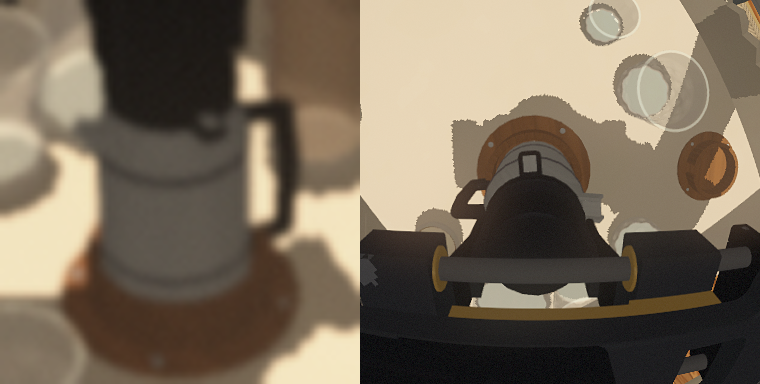

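move_arm:
  series:
    - [[0, 0, 0.02, 0, 0, 10, -1], [0, 0, 0.02, 0, 0, 10, -1], [0, 0, 0.02, 0, 0, 10, -1], [0, 0, 0.01, 0, 0, 10, -1], [0, 0, 0.01, 0, 0, 10, -1], [0, 0, 0.01, 0, 0, 10, -1], [0, 0, 0.01, 0, 0, 10, -1], [0, 0, 0, 0, 0, 0, -1]]

```text
time_s: 31.9
tcp_pos: [0.5401, 0.1503, 0.1503]
ee_rot: [[0.247, 0.969, -0.003], [0.969, -0.247, 0.001], [0.001, -0.003, -1.0]]
wrist_force: [2.8, 1.6, 4.2]
gripper_width: 0.587
```

```bash
python3 a.py|head -1; python3 - <<'E'
import cv2,glob,os,numpy as np
f=sorted(glob.glob("pics/[stw][0-9]*.png"),key=os.path.getmtime)[-3:]
print(f[2])
cv2.imwrite("pics/c18.png",cv2.resize(cv2.imread(f[2])[110:270,180:340],(600,600),interpolation=2))
E
```

```text
t31.90 tcp [0.5401 0.1503 0.1503] J [  32.    19.5  -14.5   -0.2  -56.1 -136.2] head 75.7 z [-0.003  0.001 -1.   ] F [2.8 1.6 4.2] M [ 0.82 -1.16 -0.08] g 0.587
pics/w3190.png
```

View pics/c18.png

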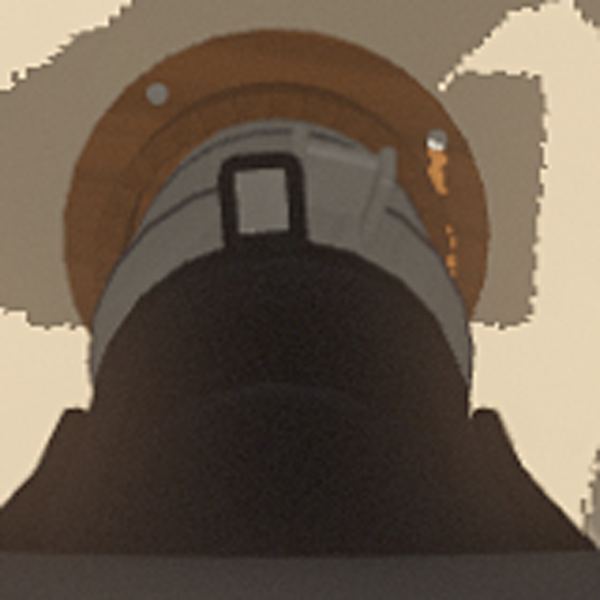

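```bash
cat > lip.py <<'E'
from h import *
from station import r
import sys
s=r.sense();c=r.capture("wrist")
k=160/600;e=lambda x,y:(180+(x+.5)*k-.5,110+(y+.5)*k-.5)
ang=lambda d:np.degrees(np.arctan2(d[1],d[0]))
v=list(map(float,sys.argv[1:]))
for A in (s["tcp_pos"][:2],np.array([.539,.1497])):
  for zl in(.134,.142):
    l=wonz(c,s,*e(v[0],v[1]),zl)[:2]-A;p=wonz(c,s,*e(v[2],v[3]),.122)[:2]-A
    print(np.linalg.norm(l),ang(l),np.linalg.norm(p),ang(p),"lid",ang(l)-ang(p))
E
python3 lip.py 262 153 347 143;python3 - <<'E'
from h import *
crop(cv2.imread("pics/w3190.png"),225,135,300,185,10,"pics/c19.png")
E
```

```text
0.04948313513518772 168.18937342109828 0.050728593607554585 151.47988744813844 lid 16.70948597295984
0.050862566398546104 167.9917778087576 0.050728593607554585 151.47988744813844 lid 16.511890360619162
0.048743885454327736 167.37246509087893 0.050223329104353016 150.47639086152728 lid 16.896074229351655
0.05012561683614467 167.19446011430045 0.050223329104353016 150.47639086152728 lid 16.718069252773176
```

View pics/c19.png

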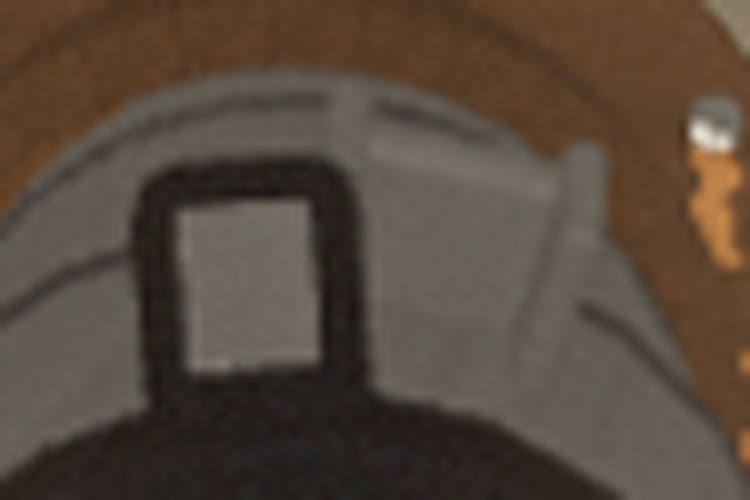

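move_arm:
  series:
    - [[0, 0, 0.01, 0, 0, 7, -1], [0, 0, 0.01, 0, 0, 6, -1], [0, 0, 0, 0, 0, 0, -1], [0, 0, 0, 0, 0, 0, -1]]

```text
time_s: 32.6
tcp_pos: [0.5398, 0.1501, 0.15]
ee_rot: [[0.459, 0.888, -0.003], [0.888, -0.459, 0.001], [-0.001, -0.004, -1.0]]
wrist_force: [3.5, 1.6, 5.1]
gripper_width: 0.587
```

```bash
python3 a.py|head -1; python3 - <<'E'
from h import *
import glob,os
f=sorted(glob.glob("pics/[stw][0-9]*.png"),key=os.path.getmtime)[-3:]
cv2.imwrite("pics/c20.png",cv2.resize(cv2.imread(f[2])[110:270,180:340],(600,600),interpolation=2))
E
```

```text
t32.60 tcp [0.5398 0.1501 0.15  ] J [  32.    19.5  -14.5   -0.2  -56.1 -149.2] head 62.7 z [-0.003  0.001 -1.   ] F [3.5 1.6 5.1] M [ 0.77 -1.54  0.02] g 0.587
```

View pics/c20.png

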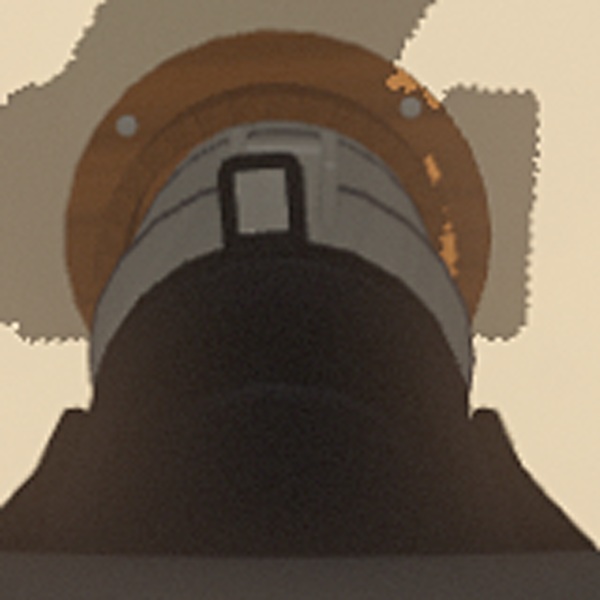

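```bash
python3 lip.py 262 153 282 137;python3 - <<'E'
from h import *
import glob,os
f=sorted(glob.glob("pics/w[0-9]*.png"),key=os.path.getmtime)[-1]
crop(cv2.imread(f),225,130,285,175,12,"pics/c21.png")
E
```

```text
0.049659436495784116 155.39539234406053 0.05036452254084546 151.6166598731763 lid 3.778732470884222
0.05103587197771601 155.18571385288436 0.05036452254084546 151.6166598731763 lid 3.569053979708059
0.049110216114294246 154.54971949850525 0.049864716336874976 150.7435952656365 lid 3.8061242328687683
0.05048919086908157 154.36084204963626 0.049864716336874976 150.7435952656365 lid 3.617246783999775
```

View pics/c21.png

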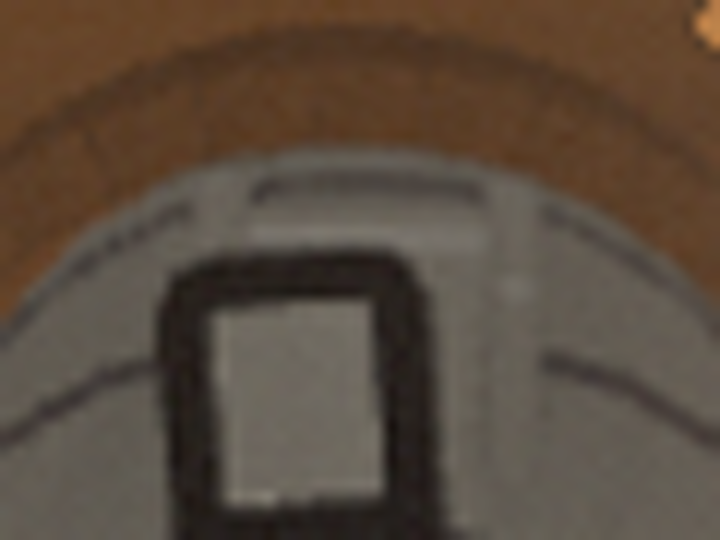

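move_arm:
  series:
    - [[0, 0, 0, 0, 0, 4, -1], [0, 0, 0, 0, 0, 0, -1], [0, 0, 0, 0, 0, 0, -1]]

```text
time_s: 33.17
tcp_pos: [0.5398, 0.1501, 0.15]
ee_rot: [[0.519, 0.854, -0.004], [0.854, -0.519, 0.001], [-0.001, -0.004, -1.0]]
wrist_force: [4.3, 1.4, 4.9]
gripper_width: 0.59
```

```bash
python3 a.py|head -1; python3 - <<'E'
from h import *
import glob,os
f=sorted(glob.glob("pics/w[0-9]*.png"),key=os.path.getmtime)[-1]
crop(cv2.imread(f),225,130,285,175,12,"pics/c22.png")
E
```

```text
t33.17 tcp [0.5398 0.1501 0.15  ] J [  32.    19.5  -14.5   -0.2  -56.1 -153.2] head 58.7 z [-0.004  0.001 -1.   ] F [4.3 1.4 4.9] M [ 0.7  -1.57  0.06] g 0.590
```

View pics/c22.png

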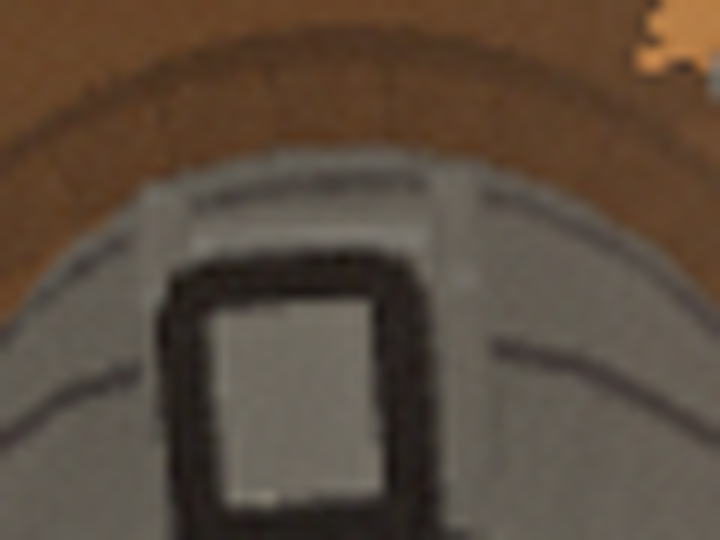

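move_arm:
  series:
    - [[0, 0, 0, 0, 0, 1.2, -1], [0, 0, 0, 0, 0, 0, -1], [0, 0, 0, 0, 0, 0, -1], [0, 0, 0, 0, 0, 0, 1], [0, 0, 0, 0, 0, 0, 1], [0, 0, 0, 0, 0, 0, 1], [0, 0, 0, 0, 0, 0, 1], [0, 0, 0, 0, 0, 0, 1], [0, 0, -1.5, 0, 0, 0, 1], [0, 0, -2.5, 0, 0, 0, 1], [0, 0, -3, 0, 0, 0, 1], [0, 0, 0, 0, 0, 0, 1]]

```text
time_s: 34.83
tcp_pos: [0.5407, 0.1504, 0.2229]
ee_rot: [[0.54, 0.842, -0.0], [0.842, -0.54, 0.003], [0.002, -0.002, -1.0]]
wrist_force: [0.4, -0.6, -0.3]
gripper_width: 1.003
```

```bash
python3 a.py|head -1; python3 - <<'E'
from h import *
import glob,os
f=sorted(glob.glob("pics/[stw][0-9]*.png"),key=os.path.getmtime)[-3:]
cv2.imwrite("pics/c23.png",np.hstack([cv2.resize(cv2.imread(f[0])[140:220,195:270],(360,384),interpolation=2),cv2.resize(cv2.imread(f[2])[110:235,190:315],(384,384),interpolation=2)]))
E
```

```text
t34.83 tcp [0.5407 0.1504 0.2229] J [  32.    15.8   -8.6   -0.2  -65.5 -154.6] head 57.3 z [-0.     0.003 -1.   ] F [ 0.4 -0.6 -0.3] M [-0.02 -0.17  0.01] g 1.003
```

View pics/c23.png

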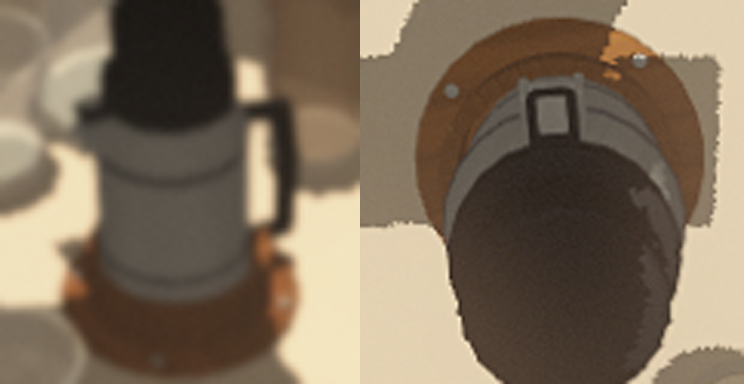

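move_arm:
  series:
    - [[0, 0, -3, 0, 0, 0, 1], [0, 0, -4, 0, 0, 0, 1], [-2, -3, -3, 0, 0, 0, 1], [-3, -5, 0, 0, 0, 0, 1], [-3, -5, 0, 0, 0, 0, 1], [-3, -5, 0, 0, 0, 0, 1], [0, 0, 0, 0, 0, 0, 1]]

```text
time_s: 35.85
tcp_pos: [0.3258, 0.1536, 0.3205]
ee_rot: [[0.537, 0.844, -0.007], [0.844, -0.537, 0.001], [-0.003, -0.006, -1.0]]
wrist_force: [0.6, 0.4, 0.5]
gripper_width: 1.003
```

```bash
python3 a.py|head -1; python3 - <<'E'
from h import *
import glob,os
f=sorted(glob.glob("pics/[stw][0-9]*.png"),key=os.path.getmtime)[-3:]
cv2.imwrite("pics/c24.png",np.hstack([cv2.resize(cv2.imread(f[0])[80:280,150:350],(384,384),interpolation=2),cv2.resize(cv2.imread(f[1])[120:270,190:340],(384,384),interpolation=2)]))
cv2.imwrite("pics/c25.png",cv2.imread(f[2]))
E
```

```text
t35.85 tcp [0.3258 0.1536 0.3205] J [  51.3   -8.9  -21.3   -0.3  -77.7 -173.6] head 57.6 z [-0.007  0.001 -1.   ] F [0.6 0.4 0.5] M [ 0.05 -0.21 -0.01] g 1.003
```

View pics/c24.png

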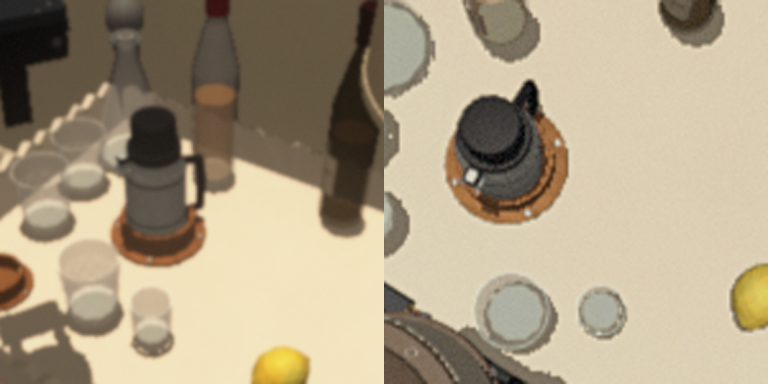

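View pics/c25.png

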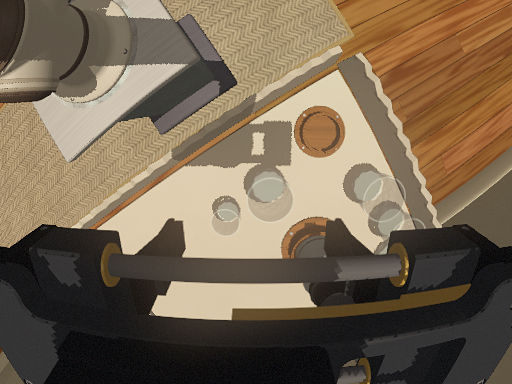

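```bash
python3 - <<'E'
from h import *
from station import r
import glob
T=r.capture("top");S=r.capture("scene")
crop(T["color"],205,145,275,215,8,"pics/f1.png");crop(S["color"],195,125,265,220,6,"pics/f2.png")
print(tri(T,(231.8,170),S,(230.7,141.5)), onz(T,231.8,170,.179))
a=cv2.imread("pics/f1.png");b=cv2.imread("pics/f2.png");n=560
cv2.imwrite("pics/f3.png",np.hstack([cv2.resize(a,(380,380)),cv2.resize(b,(380,516))[:380]]) if 0 else np.hstack([cv2.resize(a,(400,400)),cv2.resize(b,(295,400))]))
E
```

```text
(array([0.53677357, 0.14786335, 0.17842505]), np.float64(0.004785879210846694)) [0.53514924 0.14969046 0.179     ]
```

View pics/f3.png

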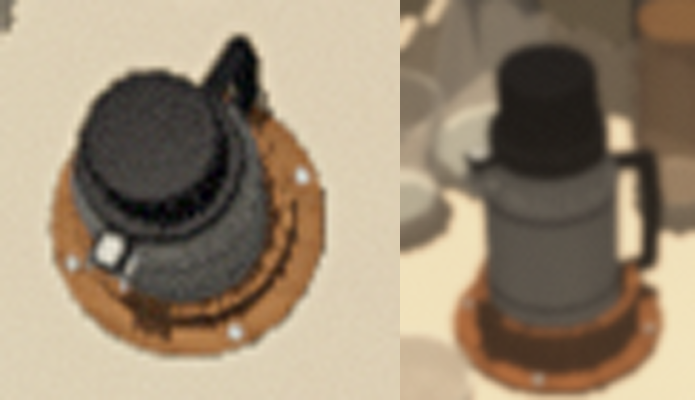

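```bash
python3 -c "
from station import r
print(r.finish_job())"
```

```text
the job is handed in; nothing more can be done
None
```

I lowered the flask into the larger wooden holder with its handle in the slot. I then screwed the top about 128° clockwise until the pour lip stood over the spout, let go and backed away. The job was handed in at about 36 s of the 61 s allowed, and the hand-in gives no verdict.

**How it went:** The lampshade overhangs where the flask stood, so I first gripped it with the tool tilted 30°. I carried it into the open, set it down and regripped it with the tool pointing straight down. My first two tilted approaches ran into the last joint's limit and were abandoned before touching anything.

**Last checks:**
- **Seated:** The top of the grip measured 178.4 mm above the table, against 179 mm expected when fully down. The two camera rays for that point missed each other by about 5 mm, so it is only a rough check. While lowering, the flask met the floor at the height predicted, with at most about 2 N of side force on the way.
- **Centred:** The same measurement put the flask axis 3 to 4 mm from the holder's centre at grip height. With the tool on the flask's axis at release, the difference was about 1 mm.
- **Pour lip:** In the last close wrist picture, after letting go, the lip was centred between the spout's side walls to within about 1°.
- **Bystanders:** The tumblers and the lemon look unmoved in the last pictures. I did not measure them again.
- **Released:** The wrist force read close to zero, the gripper was open, and the arm was well clear.

**Disagreements:** The slot's direction came out between -23° and -30° in different views, and handle readings in one picture ranged from -19° to -29°. I used -24° for both, and the handle went into the slot freely.

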